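# Put the scanner head back on its ball mount and lock it

## Robot

A 6-joint arm with a two-finger parallel gripper is mounted at the origin on the work surface. World frame = base frame: x ahead of the robot, y to its left, z up, the work surface at z = 0. Lengths are in m, angles in rad, forces in N, time in s.
With the tool pointing down it reaches from about 0.275 to 0.825 m from the base axis. Payload 5.2 kg.
Tool frame: the origin (TCP) lies on the mounting face of the last link; the fingertips stand 186 mm ahead of it and the grasp point (between the pads) lies 167 mm ahead of it; x points along the fingers, y is the direction in which the jaws open and shut, and the axes are right-handed (so a half turn about x gives the same grasp; the last joint's range is limited). The gripper opens to 93 mm and grips with 3 to 60 N. Pads are 15 mm wide; open, the fingers measure 128 mm over their backs; the gripper's body (75 mm by 188 mm) begins 65 mm behind the grasp point.
Start: joints at [-1.486, 0.259, 1.535, -0, 1.348, -0.203], TCP at [0.156, -0.527, 0.405] pointing down, gripper open.
Joint ranges: [-3.14, 3.14], [-0.91, 2.08], [0.19, 2.58], [-1.22, 4.36], [0.22, 2.71], [-3.12, 3.12]. Speed limits (rad/s): [2.57, 2.57, 3.14, 3.14, 3.14, 3.14].

## Interface

Orientations are given as a unit quaternion [x, y, z, w].
In Python, from bench import manip gives the robot as it stands.
- The arm moves only by the tool move_arm, never from a script. Its argument "series" is a list of rows, each a list of 2 entries, a list of its own where there are three numbers: the shift along the tool's x, y, z in m, then the turn, a rotation vector about the tool's x, y, z in degrees. A call has exactly 10 rows; each row is the pose to reach, as a shift and turn from the pose commanded when the call began, along the tool's axes at that moment; what a row does not reach only later rows make up. A row lasts 1/8 s, in which the tool goes at most 62.5 mm and 10.7 degrees, less where a joint would pass 70% of its speed; a pose out of reach is approached as far as the arm can. A call with a gripper value outside its range is refused whole. "hand" is the closure, from 0 (fully open) to 1 (shut), set as the call begins (left out, the last holds). The fingers move at their own pace and stop on an object; the grip force is fixed at half the most. Time passes only in rows, so rows that repeat a pose let the fingers close, or fill a call up. It gives the time, the measured TCP pose, the force and the opening at its end, in the units of the state.
- manip.sense(): the state, without advancing time (a new reading comes with each control period).
- manip.get_image(name): name is "scene" or "top"; returns a dict with "color" (400x640x3 uint8, blue, green, red), "mtx" (3x3 intrinsics, pixels), "distortion" ([k1, k2, p1, p2, k3] as OpenCV has them; the pictures are not rectified), "R" (3x3) and "t" (3): a world point X has camera coordinates R X + t. Camera axes: x right, y down, z forward; pixel columns grow to the right and rows downward; lengths in m; the calibration is good to about 2 mm. A picture is of the moment at which its call begins. There is no depth.
- manip.finish_job(): hands the job in, once; it reports no verdict.
The state is a dict: "t": time; "joint_pos": joint angles; "dq": joint speeds; "effort": joint torques, N m; "tool_pos": TCP position; "tcp_rot": TCP orientation; "force": force on the tool from outside, world axes, zero at the start; "ft_torque": the same for the moment, N m; "width": opening from 0.0 (shut) to 1.0 (fully open).
Only numpy, scipy, OpenCV 4.12 (cv2) and the standard library are available. Lean on these libraries where they do the work, as an engineer would, in place of code of your own. Each camera call takes 0.05 s, during which the arm holds its last target.

## Task

The hands-free barcode scanner head stands on the stockroom bench with its lock handle down. Raise the handle, set the head over the ball of the round bench mount so that it goes gently and fully home, flat on the mount's disc (it may face any way), then press the handle all the way down to lock it. Feel for the ball rather than forcing it, never press or knock the head hard against the mount, and leave the other stock on the bench alone.

Things in the scene. Friction and masses are not known exactly. Their poses are not given: they have to be found in the camera images.
- mount_top (a point): Centre of the top of the fixed ball mount, a dark steel disc 156 mm across, 12 mm thick. z up. A 28 mm steel ball on a 14 mm neck stands on it, centre 30 mm above this point; its top is cut flat, 22 mm across, 38.7 mm above this point. The rigid stud is eccentric: the ball stands 7.5 to 9.5 mm off this point, in an unknown direction (any) that is not reported; feel or look for it.
- head_bottom (a point): Point in the flat underside of the loose scanner head (0.8 kg), on its socket's axis; x to the scanner nose, y sideways, z up. Socket: round hole 31 mm wide, 48 mm deep, 1.5 mm chamfer. Within about 5 mm of the ball's axis it slips onto the ball's shoulder, which pushes it sideways to centre; farther off it stands on the ball's flat top. Seated, this point is level with mount_top; 1.5 mm play.
- head_block (a point): Point half-way up the head's grey block, 27 mm above and 4 mm in front (+x) of head_bottom. Block: 60 mm long (x -34 to +26 mm from the socket axis), 54 wide, 54 tall, with a 10 mm thick heel back to x = -65; grip it here across its width (along y). In front a lower white nose with a dark end window: 70 mm wide, 34 tall, x +26 to +80 mm. A handle raised past 1.7 rad leaves room for a gripper.
- head_hinge (a point): Hinge pin of the lock handle, along the head's y axis, 28 mm behind the socket axis (x = -28 mm) and 64 mm above the underside. Axes as the head's.
- handle_end (a point): Middle of the rubber grip by the free end of the lock handle, a flat bar 20 mm wide, 8 mm thick, reaching 82 mm from the hinge pin; this point is 72 mm from the pin on the bar's mid-line. x along the bar, away from the pin. When down, it lies 26 mm clear above the nose and can be pinched across its 20 mm width from above.
- handle (a joint): Lock handle angle, rad: 0 down, level, against its stop (locked); 2.2 fully raised, leaning back past upright. Stays where left. Starts up with about 1 N at its end; pressing down takes 2.5 N (high) to 5 N (low). It moves a jaw under the ball: below about 1.2 rad the jaw blocks the socket, so the ball enters only with the handle well up, and the handle goes down only once the head is home.
- wipes: White wipes jar with a blue cap, 84 mm across, 120 mm tall, origin at the centre of its underside. Leave alone.
- gloves: Cardboard glove box 220 x 110 x 70 mm, origin at the centre of its underside. Leave alone.
- tips: Low white and blue carton 70 x 150 x 40 mm, origin at the centre of its underside. Leave alone.
There are look-alikes about, which are no part of the job. What is shaped like the part that bears head_bottom but green or yellow is not meant.

How it is judged:
By the outcome, as a careful person would: the job done as asked, in the order asked, and still so for the second after the job is handed in, with the robot touching nothing.
It also fails if it takes over 72 s, if anything falls off the work surface, if the arm or the gripper's body presses on something with over 40 N, if the wrist force passes 120 N, or if a joint passes its speed limit or range.

## Working session

There is one attempt and no reset: what is moved stays moved. The work goes in short steps, Python scripts to look and compute and a tool call to move; the robot and the scene stay as the last step left them, time stands still between calls to the robot, and variables do not carry over. Pictures are saved under pics/ and viewed, and the job is handed in when it is done.

Besides the shell and the picture viewer there is one more tool, called after ">>>" as name(argument=value, ...), one argument or row to a line, values as JSON. move_arm: Moves the arm, as the interface text tells. Its arguments: {"type":"object","properties":{"series":{"type":"array","items":{"type":"array"}},"hand":{"type":"number"}},"required":["series"]}

```bash
ls; mkdir -p pics
python3 - <<'E'
from bench import manip
import cv2,numpy as np
s=manip.sense(); print(s)
for n in("scene","top"):
    im=manip.get_image(n); cv2.imwrite(f"pics/{n}0.png",im["color"])
    print(n,im["mtx"],im["distortion"],im["R"],im["t"], -np.array(im["R"]).T@np.array(im["t"]))
E
```

```text
pics
{'t': 0.0, 'joint_pos': array([-1.48579898e+00,  2.59316532e-01,  1.53607205e+00, -3.41914716e-05,
        1.34798276e+00, -2.02810226e-01]), 'dq': array([ 0.00166773, -0.00140618, -0.00063757,  0.00059904, -0.00134792,
        0.00033758]), 'effort': array([-2.24022930e-03, -4.37308073e+01, -2.84004039e+01,  7.18368287e-02,
        4.13508376e-02, -1.21056632e-04]), 'tool_pos': array([ 0.15611046, -0.52715586,  0.40393608]), 'tcp_rot': array([ 0.69982251,  0.10203559, -0.699772  ,  0.10077866]), 'force': array([0.49925898, 0.7280342 , 0.11166518]), 'ft_torque': array([ 0.00945291, -0.00966203,  0.02573943]), 'width': 1.0026881774389942}
scene [[366.01245006   0.         319.67058648]
 [  0.         366.01245006 195.43894629]
 [  0.           0.           1.        ]] [-0.08544541  0.          0.          0.          0.        ] [[-0.78236324  0.6225917  -0.01695126]
 [ 0.52304265  0.64200455 -0.56058589]
 [-0.33813333 -0.44744803 -0.82792277]] [ 0.40489583 -0.22758341  1.45331853] [0.92722689 0.54430932 1.08251895]
top [[500.18407561   0.         323.12029025]
 [  0.         500.18407561 204.6998669 ]
 [  0.           0.           1.        ]] [-0.10789951  0.          0.          0.          0.        ] [[-0.00237368 -0.99993269 -0.01135667]
 [-0.99732154  0.00319739 -0.07307207]
 [ 0.07310347  0.0111528  -0.997262  ]] [-0.00652178  0.53318775  1.55271199] [ 0.41823551 -0.02554325  1.58734773]
```

View pics/scene0.png

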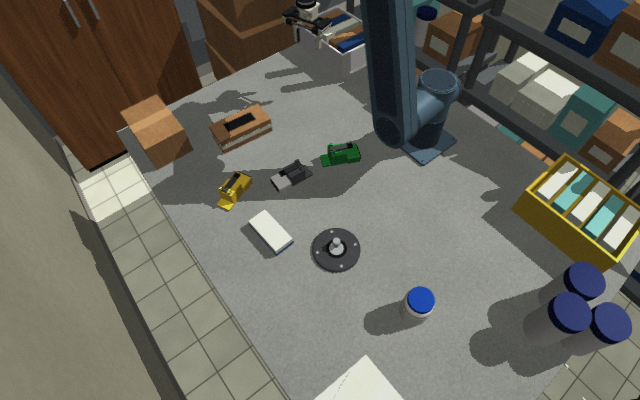

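View pics/top0.png

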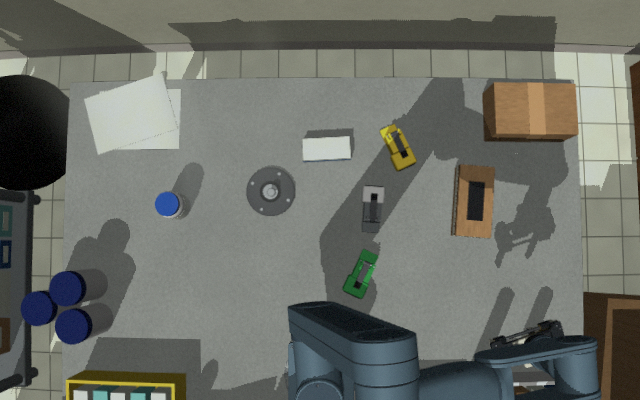

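Candidates: grey/white head at top (373,208) / scene (291,176); green look-alike at top (361,274) / scene (342,154); yellow look-alike at top (398,147) / scene (235,190). The grey one with a white nose is the one meant. I'll check it in a close crop.

Run:
```python
import cv2,numpy as np
a=cv2.imread("pics/top0.png"); b=cv2.imread("pics/scene0.png")
A=cv2.resize(a[170:245,340:410],None,fx=5.5,fy=5.5,interpolation=cv2.INTER_CUBIC)
B=cv2.resize(b[145:205,255:325],None,fx=5.5,fy=5.5,interpolation=cv2.INTER_CUBIC)
C=cv2.resize(a[155:230,235:305],None,fx=5.5,fy=5.5,interpolation=cv2.INTER_CUBIC)
D=cv2.resize(b[220:280,300:370],None,fx=5.5,fy=5.5,interpolation=cv2.INTER_CUBIC)
h=max(A.shape[0],B.shape[0]); P=lambda x:cv2.copyMakeBorder(x,0,h-x.shape[0],0,5,cv2.BORDER_CONSTANT)
cv2.imwrite("pics/crop_head.png",np.hstack([P(A),P(B)])); cv2.imwrite("pics/crop_mount.png",np.hstack([P(C),P(D)]))
```

```text
(no output)
```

View pics/crop_head.png

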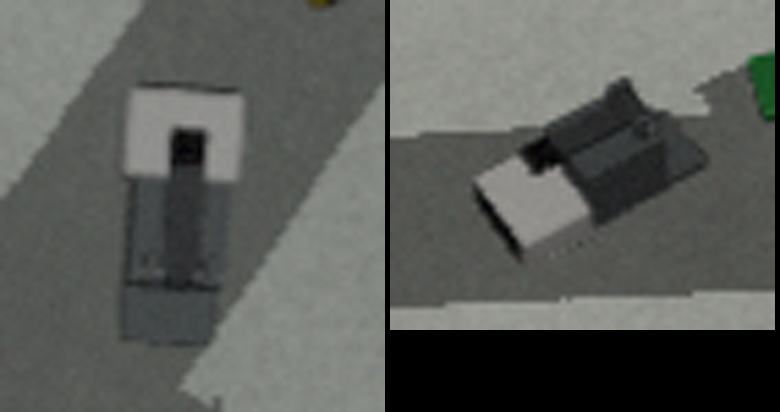

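View pics/crop_mount.png

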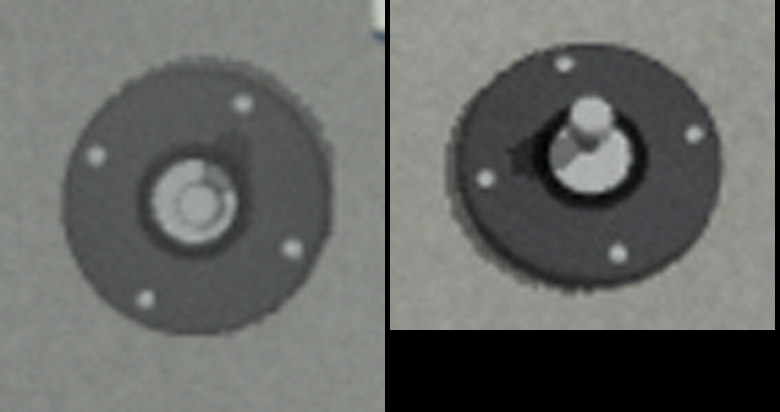

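The crop shows the grey head with its white nose toward world +x. The handle is down over it, with its black grip at top px (374,197). The mount disc is centred near top (271,191), with the ball's flat top near (270.6,192). Next I'll measure both.

```bash
cat > h.py <<'E'
import cv2,numpy as np
from bench import manip
def ray(im,px):
    K=np.array(im["mtx"]);D=np.array(im["distortion"],float);R=np.array(im["R"]);t=np.array(im["t"])
    n=cv2.undistortPoints(np.array(px,float).reshape(-1,1,2),K,D)[:,0]
    d=np.c_[n,np.ones(len(n))]@R
    return -R.T@t,d
def onz(im,px,z):
    c,d=ray(im,px); return c+d*((z-c[2])/d[:,2])[:,None]
def tri(a,pa,b,pb):
    c1,d1=ray(a,[pa]);c2,d2=ray(b,[pb]);d1=d1[0]/np.linalg.norm(d1);d2=d2[0]/np.linalg.norm(d2)
    s=np.linalg.lstsq(np.c_[d1,-d2],c2-c1,rcond=None)[0]
    p,q=c1+s[0]*d1,c2+s[1]*d2
    return (p+q)/2,np.linalg.norm(p-q)
def proj(im,X):
    R=np.array(im["R"]);t=np.array(im["t"])
    return cv2.projectPoints(np.array(X,float).reshape(-1,3),cv2.Rodrigues(R)[0],t,np.array(im["mtx"]),np.array(im["distortion"],float))[0][:,0]
E
python3 - <<'E'
from h import *
T=manip.get_image("top");S=manip.get_image("scene")
def crop(im,x0,y0,x1,y1,f=8):
    return cv2.resize(im["color"][y0:y1,x0:x1],None,fx=f,fy=f,interpolation=cv2.INTER_CUBIC)
# disc contour, top : dark mask
for nm,im,box in (("top",T,(240,160,303,222)),("scene",S,(303,220,370,278))):
    x0,y0,x1,y1=box
    g=cv2.cvtColor(crop(im,*box),cv2.COLOR_BGR2GRAY)
    hsv=g
    m=(g<92).astype(np.uint8)
    cs,_=cv2.findContours(m,cv2.RETR_EXTERNAL,cv2.CHAIN_APPROX_NONE)
    c=max(cs,key=cv2.contourArea); e=cv2.fitEllipse(c)
    ctr=(np.array(e[0])+.5)/8-.5+[x0,y0]
    print(nm,"disc",ctr,np.array(e[1])/8,onz(im,[ctr],.012), np.percentile(g,[5,20,50,80,95]))
    # bolts & bright
    m=(g>130).astype(np.uint8)
    cv2.imwrite(f"pics/m_{nm}.png",cv2.cvtColor(g,cv2.COLOR_GRAY2BGR))
    n,l,st,ce=cv2.connectedComponentsWithStats(m)
    for k in range(1,n):
        if 20<st[k,4]<8000:
            p=(ce[k]+.5)/8-.5+[x0,y0]; print(" blob",p,st[k,4]/64,onz(im,[p],.012)[0])
E
```

```text
top disc [270.49471664 191.05335999] [48.1740799  48.99006271] [[0.57765819 0.15892979 0.012     ]] [ 74.  84. 129. 135. 139.]
 blob [278.66743421 173.35592105] 5.9375 [0.63411122 0.13320897 0.012     ]
 blob [252.04707584 182.83884961] 6.078125 [0.60416918 0.21801639 0.012     ]
 blob [287.69934834 199.7221564 ] 6.59375 [0.54987009 0.10414362 0.012     ]
 blob [261.0614255  208.89917622] 5.453125 [0.52101436 0.18859685 0.012     ]
 blob [265.165625 221.125   ] 0.625 [0.48226455 0.17532892 0.012     ]
scene disc [335.07098007 250.02160263] [44.68985367 49.44246292] [[0.58350164 0.16268636 0.012     ]] [ 49.  69. 143. 148. 153.]
 blob [331.25285948 231.18913399] 4.78125 [0.54934985 0.1019714  0.012     ]
 blob [337.08828787 246.88905676] 123.453125 [0.57131734 0.15823602 0.012     ]
 blob [354.80444785 243.92868098] 5.09375 [0.519913   0.18632411 0.012     ]
 blob [331.09628378 243.99155405] 1.15625 [0.57972609 0.1380254  0.012     ]
 blob [316.92088369 252.00547583] 5.171875 [0.63315722 0.13147492 0.012     ]
 blob [341.00261057 265.60089066] 6.359375 [0.6034951  0.21570482 0.012     ]
```

View pics/m_top.png

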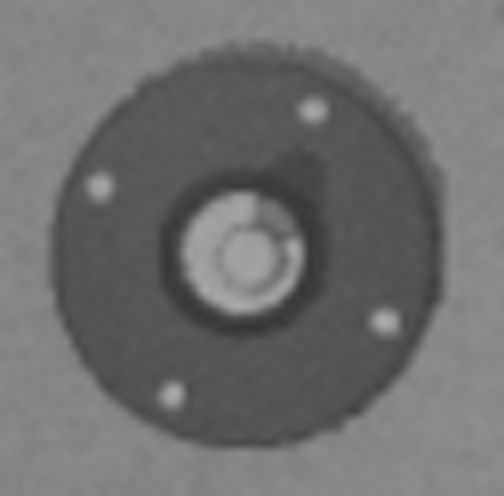

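View pics/m_scene.png

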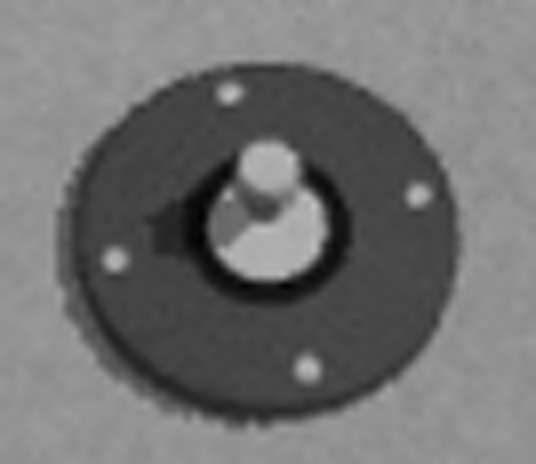

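Run:
```python
from h import *
T=manip.get_image("top");S=manip.get_image("scene")
pt=np.array([249.5,256.5])/8-.5+[240,160]; ps=np.array([269.5,168])/8-.5+[303,220]
print(onz(T,[pt],.0507),onz(S,[ps],.0455),tri(T,pt,S,ps))
M=np.array([[.577,.160,.012]])
for a in range(0,360,30):
  b=[.577+.0085*np.cos(np.radians(a)),.160+.0085*np.sin(np.radians(a)),.0507]
  x=(proj(T,b)[0]-[240,160]+.5)*8; y=(proj(S,b)[0]-[303,220]+.5)*8
  print(a,x.round(),y.round())
# head points (top)
g=T["color"]
A=cv2.resize(g[178:240,350:400],None,fx=10,fy=10,interpolation=cv2.INTER_CUBIC)
A=cv2.convertScaleAbs(A,alpha=1.6,beta=-40)
cv2.imwrite("pics/ht.png",A[:600])
B=cv2.resize(S["color"][150:200,260:320],None,fx=12,fy=12,interpolation=cv2.INTER_CUBIC)
cv2.imwrite("pics/hs.png",cv2.convertScaleAbs(B,alpha=1.6,beta=-20))
```

```text
[[0.57215628 0.15378992 0.0507    ]] [[0.57031118 0.15141027 0.0455    ]] (array([0.57219119, 0.15365243, 0.05121384]), np.float64(0.0002321250787348029))
0 [234. 222.] [254. 199.]
30 [223. 225.] [263. 205.]
60 [215. 233.] [275. 206.]
90 [212. 244.] [285. 202.]
120 [215. 255.] [291. 194.]
150 [223. 263.] [292. 184.]
180 [233. 266.] [287. 175.]
210 [244. 263.] [278. 169.]
240 [252. 255.] [267. 168.]
270 [255. 244.] [257. 172.]
300 [253. 233.] [250. 180.]
330 [245. 225.] [249. 190.]
```

View pics/ht.png

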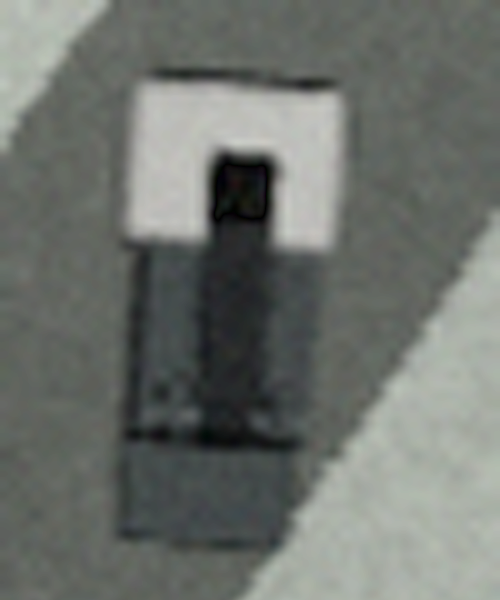

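View pics/hs.png

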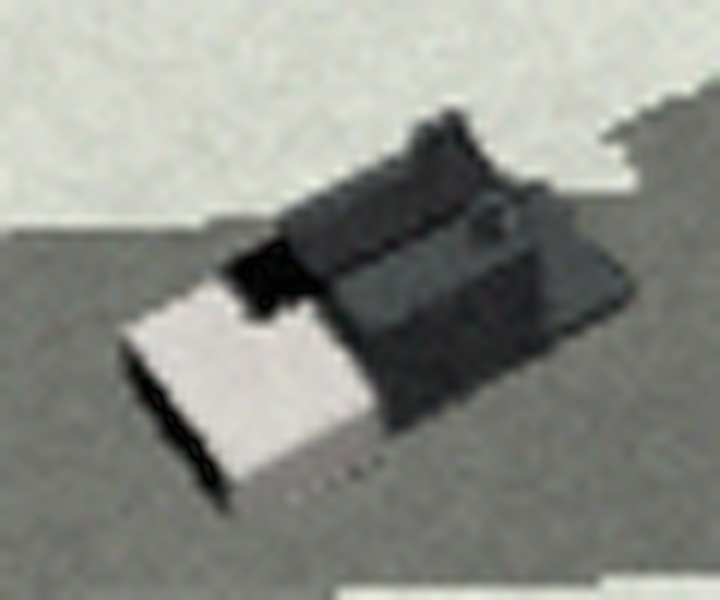

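Run:
```python
from h import *
T=manip.get_image("top");S=manip.get_image("scene")
f=lambda p:(np.array(p,float)+.5)/10-.5+[350,178]
fs=lambda p:(np.array(p,float)+.5)/12-.5+[260,150]
q=onz(T,f([[137,82],[345,88],[333,250],[127,242]]),.034); print(q)
print(np.linalg.norm(np.diff(q[[0,1,2,3,0]],axis=0),axis=1))
hl=onz(T,f([[118,538],[282,546]]),.010);print("heel",hl)
qs=onz(S,fs([[122,335],[232,483],[380,405]]),.034);print(qs)
gr=onz(T,f([[242,188]]),.068);print("grip",gr)
# heading
m1=(q[0]+q[1])/2;m2=(q[2]+q[3])/2;hm=hl.mean(0)
for d in(m1-m2,m1-hm,m2-hm): print(np.degrees(np.arctan2(d[1],d[0])))
d=(m1-hm)[:2];u=d/np.linalg.norm(d);print(np.linalg.norm(d),"expect .145")
for p,x in((m1,.080),(m2,.026),(hm,-.065)): print(p[:2]-x*u)
# gray bar: white nose blob
w=cv2.inRange(T["color"],(150,150,150),(255,255,255)); 
s=manip.sense();from scipy.spatial.transform import Rotation as Ro
print(Ro.from_quat(s["tcp_rot"]).as_matrix().round(3), s["tool_pos"])
```

```text
[[ 0.59103101 -0.13362687  0.034     ]
 [ 0.58896362 -0.19864031  0.034     ]
 [ 0.53822187 -0.19429469  0.034     ]
 [ 0.54092424 -0.13007877  0.034     ]]
[0.0650463  0.05092749 0.06427276 0.05023224]
heel [[ 0.44929993 -0.12813821  0.01      ]
 [ 0.44659109 -0.17982934  0.01      ]]
[[ 0.5897029  -0.19697642  0.034     ]
 [ 0.59509189 -0.13150848  0.034     ]
 [ 0.54489236 -0.12687289  0.034     ]]
grip [[ 0.55464698 -0.16302207  0.068     ]]
-4.475585798642077
-4.888660050179135
-5.115767747433666
0.1425704497398452 expect .145
[ 0.51028834 -0.15931601]
[ 0.51366764 -0.15997102]
[ 0.51270905 -0.15952306]
[[-0.     0.284 -0.959]
 [ 0.    -0.959 -0.284]
 [-1.    -0.    -0.   ]] [ 0.15613939 -0.52732838  0.4046095 ]
```

```bash
cat >> h.py <<'E'
from scipy.spatial.transform import Rotation as Ro
def frame(head,tilt=0):
    """tool rot: fingers down, y=-head y, tilted (deg) about tool y so fingers point forward (+head x)"""
    h=np.radians(head); hx=np.array([np.cos(h),np.sin(h),0]); hy=np.array([-np.sin(h),np.cos(h),0])
    return Ro.from_matrix(np.c_[[0,0,-1.],-hy,-hx])*Ro.from_euler('y',tilt,degrees=True)
def row(G,R,cur=None):
    if cur is None:
        s=manip.sense(); cur=(s["tool_pos"],Ro.from_quat(s["tcp_rot"]))
    p,Rc=cur
    tcp=np.array(G)-R.as_matrix()[:,0]*.167
    return [(Rc.inv().apply(tcp-p)*1000).round(1).tolist(),((Rc.inv()*R).as_rotvec(degrees=True)).round(1).tolist()]
def rep():
    s=manip.sense();R=Ro.from_quat(s["tcp_rot"]);x=R.as_matrix()
    print("t",round(s["t"],2),"G",(s["tool_pos"]+x[:,0]*.167).round(4),"F",s["force"].round(2),"T",s["ft_torque"].round(2),"w",round(s["width"],3),"tilt",np.degrees(np.arctan2(np.hypot(*x[:2,0]),-x[2,0])).round(1),"q",s["joint_pos"].round(2))
E
python3 - <<'E'
from h import *
rep()
print(row([.5555,-.163,.14],frame(-4.8)))
E
```

```text
t 0.4 G [ 0.1561 -0.5273  0.2376] F [-0.57 -0.77  0.49] T [ 0.    0.   -0.01] w 1.002 tilt 0.0 q [-1.49  0.26  1.54  0.    1.35 -0.2 ]
[[97.7, -235.9, -486.3], [21.3, -0.0, 0.0]]
```

>>> move_arm(
  series=[
    [[10,-27,-54],[2.5,0,0]],
    [[22,-53,-108],[5,0,0]],
    [[33,-79,-163],[7.5,0,0]],
    [[44,-106,-217],[10,0,0]],
    [[55,-132,-271],[12.5,0,0]],
    [[66,-158,-325],[15,0,0]],
    [[77,-184,-380],[17.5,0,0]],
    [[88,-210,-434],[20,0,0]],
    [[97.5,-236,-486],[21.3,0,0]],
    [[97.5,-236,-486],[21.3,0,0]],
  ],
  hand=0.45,
)

```text
t: 1.65
tool_pos: [0.6111, -0.1104, 0.2936]
tcp_rot: [0.707, -0.03, -0.706, -0.03]
force: [0.7, -0.2, 0.1]
width: 0.548
```

Run:
```python
from h import *
rep()
print(row([.5555,-.163,.068],frame(-4.8)))
T=manip.get_image("top");S=manip.get_image("scene")
A=cv2.resize(T["color"][170:260,320:420],None,fx=4,fy=4,interpolation=cv2.INTER_CUBIC)
B=cv2.resize(S["color"][110:200,250:350],None,fx=4,fy=4,interpolation=cv2.INTER_CUBIC)
cv2.imwrite("pics/a1.png",np.hstack([A,B]))
```

```text
t 1.65 G [ 0.6112 -0.1105  0.1266] F [ 0.68 -0.22  0.15] T [ 0.02 -0.07  0.01] w 0.548 tilt 0.0 q [-0.36  0.47  1.5  -0.    1.17  1.3 ]
[[58.6, 57.1, 51.0], [-0.0, -0.0, -0.0]]
```

View pics/a1.png

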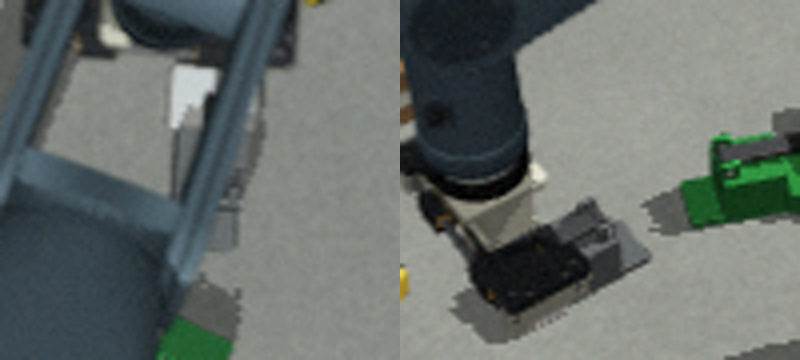

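>>> move_arm(
  series=[
    [[0,0,0],[0,0,0]],
    [[0,0,0],[0,0,0]],
    [[0,0,0],[0,0,0]],
    [[0,0,0],[0,0,0]],
    [[0,0,0],[0,0,0]],
    [[0,0,0],[0,0,0]],
    [[0,0,0],[0,0,0]],
    [[0,0,0],[0,0,0]],
    [[0,0,0],[0,0,0]],
    [[0,0,0],[0,0,0]],
  ],
)

```text
t: 3.0
tool_pos: [0.6097, -0.1119, 0.2938]
tcp_rot: [-0.706, 0.03, 0.707, 0.03]
force: [0.5, 0.1, -0.5]
width: 0.55
```

Run:
```python
from h import *
rep()
print(row([.5555,-.163,.068],frame(-4.8)))
```

```text
t 3.0 G [ 0.6097 -0.1119  0.1268] F [ 0.48  0.14 -0.49] T [0.05 0.   0.03] w 0.55 tilt 0.0 q [-0.36  0.47  1.51  0.    1.17  1.29]
[[58.8, 55.5, 49.8], [-0.0, 0.0, 0.0]]
```

The shift is in metres and I gave millimetres. The move was clipped at 62.5 mm per row along the right line, so the arm only ran 14 % past the target and touched nothing. I'll use metres from here. The next move corrects the hover.

>>> move_arm(
  series=[
    [[0,0.02,0.02],[0,0,0]],
    [[0,0.04,0.035],[0,0,0]],
    [[0.0,0.0555,0.05],[0,0,0]],
    [[0.01,0.0555,0.05],[0,0,0]],
    [[0.02,0.0555,0.05],[0,0,0]],
    [[0.03,0.0555,0.05],[0,0,0]],
    [[0.03,0.0555,0.05],[0,0,0]],
    [[0.03,0.0555,0.05],[0,0,0]],
    [[0.03,0.0555,0.05],[0,0,0]],
    [[0.03,0.0555,0.05],[0,0,0]],
  ],
)

```text
t: 4.25
tool_pos: [0.5554, -0.1631, 0.2642]
tcp_rot: [0.707, -0.03, -0.706, -0.03]
force: [-0.3, -0.0, -0.3]
width: 0.551
```

```bash
sed -i 's/(tcp-p)\*1000).round(1)/(tcp-p)).round(4)/' h.py
python3 - <<'E'
from h import *
rep()
print(row([.5555,-.163,.068],frame(-4.8)))
T=manip.get_image("top");S=manip.get_image("scene")
A=cv2.resize(T["color"][170:260,320:420],None,fx=4,fy=4,interpolation=cv2.INTER_CUBIC)
B=cv2.resize(S["color"][110:200,250:350],None,fx=4,fy=4,interpolation=cv2.INTER_CUBIC)
cv2.imwrite("pics/a2.png",np.hstack([A,B]))
E
```

```text
t 4.25 G [ 0.5555 -0.1631  0.0972] F [-0.27 -0.03 -0.26] T [ 0.01 -0.03  0.  ] w 0.551 tilt 0.0 q [-0.48  0.44  1.65  0.    1.06  1.18]
[[0.0292, -0.0001, -0.0001], [-0.0, -0.0, -0.0]]
```

View pics/a2.png

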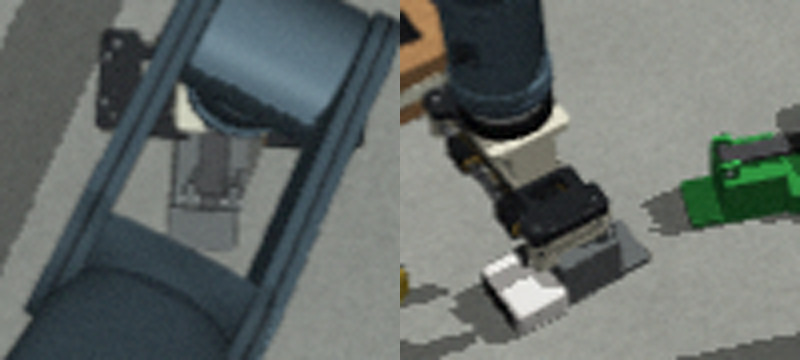

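>>> move_arm(
  series=[
    [[0.01,0,0],[0,0,0]],
    [[0.02,0,0],[0,0,0]],
    [[0.029,0,0],[0,0,0]],
    [[0.029,0,0],[0,0,0]],
    [[0.029,0,0],[0,0,0]],
    [[0.029,0,0],[0,0,0]],
    [[0.029,0,0],[0,0,0]],
    [[0.029,0,0],[0,0,0]],
    [[0.029,0,0],[0,0,0]],
    [[0.029,0,0],[0,0,0]],
  ],
)

```text
t: 5.6
tool_pos: [0.5552, -0.1631, 0.2348]
tcp_rot: [0.707, -0.03, -0.706, -0.03]
force: [-0.3, 0.3, 0.0]
width: 0.55
```

>>> move_arm(
  series=[
    [[0,0,0],[0,0,0]],
    [[0,0,0],[0,0,0]],
    [[0,0,0],[0,0,0]],
    [[0,0,0],[0,0,0]],
    [[0,0,0],[0,0,0]],
    [[0,0,0],[0,0,0]],
    [[0,0,0],[0,0,0]],
    [[0,0,0],[0,0,0]],
    [[0,0,0],[0,0,0]],
    [[0,0,0],[0,0,0]],
  ],
  hand=1,
)

```text
t: 6.85
tool_pos: [0.5553, -0.1634, 0.235]
tcp_rot: [0.707, -0.03, -0.706, -0.029]
force: [-1.6, -5.0, 1.9]
width: 0.212
```

Run:
```python
from h import *
rep()
s=manip.sense(); cur=(s["tool_pos"],Ro.from_quat(s["tcp_rot"]))
G0=s["tool_pos"]+cur[1].as_matrix()[:,0]*.167
h=np.radians(-4.8); hx=np.array([np.cos(h),np.sin(h),0]); r=.072
dz=G0[2]-.064  # grasp above pin
for th in np.linspace(0,60,9):
    a=np.radians(th)
    G=G0+hx*(r*(np.cos(a)-1)-dz*np.sin(a))+np.array([0,0,r*np.sin(a)+dz*(np.cos(a)-1)])
    print(th,row(G,frame(-4.8,th),cur))
```

```text
t 6.85 G [ 0.5553 -0.1636  0.068 ] F [-1.6  -4.95  1.87] T [-0.87  0.27 -0.01] w 0.212 tilt 0.1 q [-0.48  0.47  1.67 -0.    1.    1.18]
0.0 [[0.0, 0.0001, -0.0001], [-0.0, -0.0, -0.0]]
7.5 [[-0.0079, 0.0001, 0.0229], [-0.0, 7.5, -0.0]]
15.0 [[-0.0128, 0.0002, 0.0467], [-0.0, 15.0, -0.0]]
22.5 [[-0.0146, 0.0002, 0.0709], [0.0, 22.5, -0.0]]
30.0 [[-0.0131, 0.0002, 0.0951], [0.0, 30.0, -0.0]]
37.5 [[-0.0085, 0.0002, 0.1189], [0.0, 37.5, -0.0]]
45.0 [[-0.0009, 0.0002, 0.142], [0.0, 45.0, -0.0]]
52.5 [[0.0097, 0.0001, 0.1638], [0.0, 52.5, -0.0]]
60.0 [[0.0231, 0.0001, 0.1841], [0.0, 60.0, -0.0]]
```

>>> move_arm(
  series=[
    [[-0.0041,0,0.0114],[0,3.75,0]],
    [[-0.0079,0,0.0229],[0,7.5,0]],
    [[-0.0106,0,0.0347],[0,11.25,0]],
    [[-0.0128,0,0.0467],[0,15,0]],
    [[-0.0139,0,0.0588],[0,18.75,0]],
    [[-0.0146,0,0.0709],[0,22.5,0]],
    [[-0.0141,0,0.083],[0,26.25,0]],
    [[-0.0131,0,0.0951],[0,30,0]],
    [[-0.0131,0,0.0951],[0,30,0]],
    [[-0.0131,0,0.0951],[0,30,0]],
  ],
)

```text
t: 8.1
tool_pos: [0.4607, -0.1553, 0.2481]
tcp_rot: [0.865, -0.036, -0.5, -0.021]
force: [-3.2, -3.7, 2.9]
width: 0.21
```

Run:
```python
from h import *
rep()
S=manip.get_image("scene")
B=cv2.resize(S["color"][90:210,240:370],None,fx=5,fy=5,interpolation=cv2.INTER_CUBIC)
cv2.imwrite("pics/a3.png",B)
```

```text
t 8.1 G [ 0.5438 -0.1623  0.1034] F [-3.25 -3.66  2.91] T [-0.46  0.44 -0.25] w 0.21 tilt 30.0 q [-0.66  0.22  2.11  0.68  0.45  0.43]
```

View pics/a3.png

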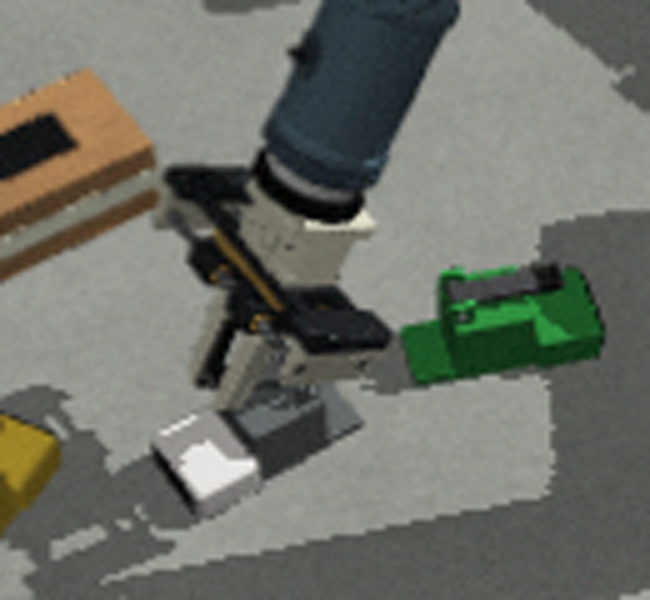

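Run:
```python
from h import *
s=manip.sense(); cur=(s["tool_pos"],Ro.from_quat(s["tcp_rot"]))
G0=s["tool_pos"]+cur[1].as_matrix()[:,0]*.167
for t in (30,22,14,6,-2,-10,-18,-26,-30): print(t,row(G0,frame(-4.8,t),cur))
```

```text
30 [[0.0, 0.0, 0.0001], [0.0, 0.0, -0.0]]
22 [[0.0016, 0.0, -0.0231], [0.0, -8.0, -0.0]]
14 [[0.0064, 0.0, -0.0459], [0.0, -16.0, -0.0]]
6 [[0.0144, 0.0, -0.0678], [0.0, -24.0, -0.0]]
-2 [[0.0253, 0.0, -0.0884], [0.0, -32.0, -0.0]]
-10 [[0.039, 0.0, -0.1072], [0.0, -40.0, -0.0]]
-18 [[0.0552, 0.0, -0.124], [0.0, -48.0, -0.0]]
-26 [[0.0735, 0.0, -0.1384], [0.0, -56.0, -0.0]]
-30 [[0.0834, 0.0, -0.1446], [0.0, -60.0, -0.0]]
```

>>> move_arm(
  series=[
    [[0,0,0],[0,0,0]],
    [[0,0,0],[0,0,0]],
    [[0.0016,0,-0.0231],[0,-8,0]],
    [[0.0064,0,-0.0459],[0,-16,0]],
    [[0.0144,0,-0.0678],[0,-24,0]],
    [[0.0253,0,-0.0884],[0,-32,0]],
    [[0.039,0,-0.1072],[0,-40,0]],
    [[0.0552,0,-0.124],[0,-48,0]],
    [[0.0735,0,-0.1384],[0,-56,0]],
    [[0.0834,0,-0.1446],[0,-60,0]],
  ],
  hand=0.5,
)

```text
t: 9.4
tool_pos: [0.6279, -0.1685, 0.2463]
tcp_rot: [-0.497, 0.021, 0.867, 0.036]
force: [0.1, -0.0, -0.3]
width: 0.502
```

Run:
```python
from h import *
rep()
S=manip.get_image("scene")
B=cv2.resize(S["color"][90:210,240:370],None,fx=5,fy=5,interpolation=cv2.INTER_CUBIC)
cv2.imwrite("pics/a4.png",B)
```

```text
t 9.4 G [ 0.5439 -0.1614  0.1021] F [ 0.07 -0.04 -0.25] T [-0.01 -0.29 -0.01] w 0.502 tilt 30.3 q [-0.39  0.74  1.22 -0.15  1.69  1.28]
```

View pics/a4.png

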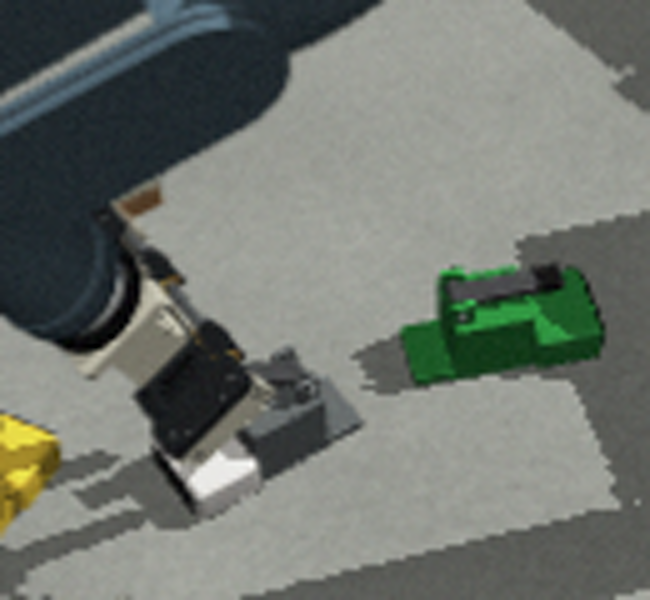

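```bash
cat >> h.py <<'E'
HINGE=np.array([.5553-.072*np.cos(np.radians(4.8)),-.1636+.072*np.sin(np.radians(4.8)),.064])
def arc(hinge,head,r,off,ths,tilts,cur=None):
    h=np.radians(head);hx=np.array([np.cos(h),np.sin(h),0]);z=np.array([0,0,1.])
    for th,ti in zip(ths,tilts):
        a=np.radians(th);G=hinge+(hx*np.cos(a)+z*np.sin(a))*r+(-hx*np.sin(a)+z*np.cos(a))*off
        print(th,ti,row(G,frame(head,ti),cur))
E
python3 - <<'E'
from h import *
print(HINGE)
arc(HINGE,-4.8,.072,.004,range(30,91,5),range(-30,31,5))
E
```

```text
[ 0.48355251 -0.1575752   0.064     ]
30 -30 [[-0.0021, 0.0013, 0.0027], [0.0, 0.5, 0.0]]
35 -25 [[-0.0039, 0.0012, 0.023], [0.0, 5.5, 0.0]]
40 -20 [[-0.0039, 0.0012, 0.0433], [0.0, 10.5, 0.0]]
45 -15 [[-0.0021, 0.0012, 0.0637], [0.0, 15.5, 0.0]]
50 -10 [[0.0014, 0.0012, 0.0837], [0.0, 20.5, 0.0]]
55 -5 [[0.0067, 0.0012, 0.1034], [0.0, 25.5, 0.0]]
60 0 [[0.0136, 0.0012, 0.1226], [0.0, 30.5, 0.0]]
65 5 [[0.0222, 0.0012, 0.1411], [0.0, 35.5, 0.0]]
70 10 [[0.0324, 0.0012, 0.1587], [0.0, 40.5, 0.0]]
75 15 [[0.0441, 0.0011, 0.1754], [0.0, 45.5, 0.0]]
80 20 [[0.0572, 0.0011, 0.191], [0.0, 50.5, 0.0]]
85 25 [[0.0716, 0.0011, 0.2055], [0.0, 55.5, 0.0]]
90 30 [[0.0872, 0.0011, 0.2186], [0.0, 60.5, 0.0]]
```

>>> move_arm(
  series=[
    [[0,0,0.001],[0,0,0]],
    [[-0.001,0,0.002],[0,0.5,0]],
    [[-0.0021,0,0.0027],[0,0.5,0]],
    [[-0.0021,0,0.0027],[0,0.5,0]],
    [[-0.0039,0,0.023],[0,5.5,0]],
    [[-0.0039,0,0.0433],[0,10.5,0]],
    [[-0.0021,0,0.0637],[0,15.5,0]],
    [[0.0014,0,0.0837],[0,20.5,0]],
    [[0.0067,0,0.1034],[0,25.5,0]],
    [[0.0136,0,0.1226],[0,30.5,0]],
  ],
  hand=1,
)

```text
t: 10.7
tool_pos: [0.513, -0.1594, 0.2972]
tcp_rot: [0.71, -0.03, -0.703, -0.03]
force: [0.4, -0.3, -8.3]
width: 0.212
```

Run:
```python
from h import *
rep()
arc(HINGE,-4.8,.072,.004,range(60,91,5),range(0,31,5))
```

```text
t 10.7 G [ 0.5148 -0.1596  0.1302] F [ 0.37 -0.31 -8.29] T [-0.06 -0.17 -0.06] w 0.212 tilt 0.6 q [-0.51  0.33  1.72  0.01  1.08  1.14]
60 0 [[0.0019, 0.0006, -0.003], [-0.0, -0.6, 0.0]]
65 5 [[-0.0003, 0.0006, 0.0172], [-0.0, 4.4, 0.0]]
70 10 [[-0.0007, 0.0006, 0.0376], [-0.0, 9.4, 0.0]]
75 15 [[0.0007, 0.0006, 0.0579], [-0.0, 14.4, -0.0]]
80 20 [[0.0038, 0.0007, 0.0781], [-0.0, 19.4, -0.0]]
85 25 [[0.0087, 0.0007, 0.0979], [-0.0, 24.4, -0.0]]
90 30 [[0.0153, 0.0007, 0.1172], [-0.0, 29.4, -0.0]]
```

Run:
```python
from h import *
S=manip.get_image("scene");T=manip.get_image("top")
B=cv2.resize(S["color"][90:210,250:350],None,fx=4,fy=4,interpolation=cv2.INTER_CUBIC)
A=cv2.resize(T["color"][150:270,330:430],None,fx=4,fy=4,interpolation=cv2.INTER_CUBIC)
cv2.imwrite("pics/a5.png",np.hstack([A,B]))
```

```text
(no output)
```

View pics/a5.png

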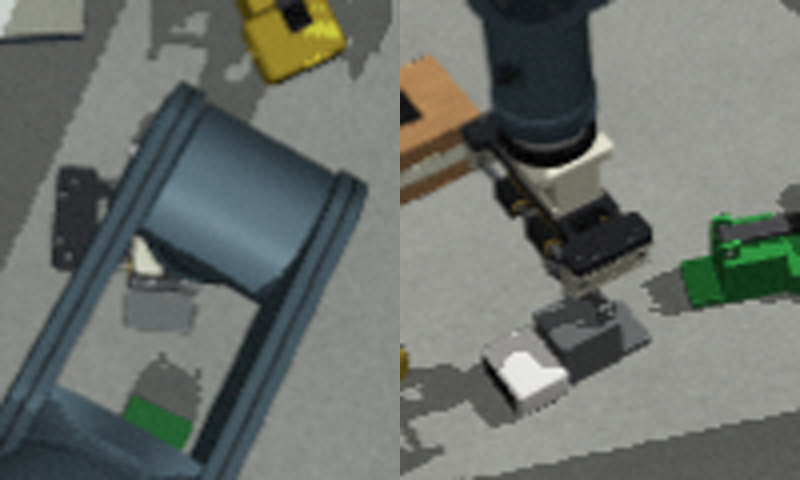

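Run:
```python
from h import *
arc(HINGE,-4.8,.0705,.004,range(60,91,5),range(0,31,5))
```

```text
60 0 [[0.0037, 0.0009, -0.0033], [-0.1, -0.5, 0.0]]
65 5 [[0.0017, 0.001, 0.0169], [-0.1, 4.5, 0.0]]
70 10 [[0.0014, 0.001, 0.0371], [-0.1, 9.5, 0.0]]
75 15 [[0.0028, 0.001, 0.0573], [-0.1, 14.5, 0.0]]
80 20 [[0.006, 0.0011, 0.0773], [-0.1, 19.5, 0.0]]
85 25 [[0.011, 0.0011, 0.097], [-0.1, 24.5, 0.0]]
90 30 [[0.0176, 0.0011, 0.1161], [-0.1, 29.5, 0.0]]
```

>>> move_arm(
  series=[
    [[0.0015,0,-0.0005],[0,0,0]],
    [[0.003,0,0.0],[0,0,0]],
    [[0.0025,0,0.007],[0,2,0]],
    [[0.0017,0,0.0169],[0,4.5,0]],
    [[0.0014,0,0.0371],[0,9.5,0]],
    [[0.0028,0,0.0573],[0,14.5,0]],
    [[0.006,0,0.0773],[0,19.5,0]],
    [[0.0085,0,0.087],[0,22,0]],
    [[0.0085,0,0.087],[0,22,0]],
    [[0.0085,0,0.087],[0,22,0]],
  ],
)

```text
t: 12.05
tool_pos: [0.4291, -0.1525, 0.2898]
tcp_rot: [0.831, -0.034, -0.554, -0.023]
force: [-4.9, 5.1, 11.3]
width: 0.212
```

Run:
```python
from h import *
rep()
S=manip.get_image("scene");T=manip.get_image("top")
B=cv2.resize(S["color"][90:210,250:350],None,fx=4,fy=4,interpolation=cv2.INTER_CUBIC)
A=cv2.resize(T["color"][150:270,330:430],None,fx=4,fy=4,interpolation=cv2.INTER_CUBIC)
cv2.imwrite("pics/a6.png",np.hstack([A,B]))
```

```text
t 12.05 G [ 0.4931 -0.1577  0.1357] F [-4.85  5.11 11.29] T [0.9  0.25 0.32] w 0.212 tilt 22.6 q [-0.68  0.11  2.08  0.36  0.65  0.72]
```

View pics/a6.png

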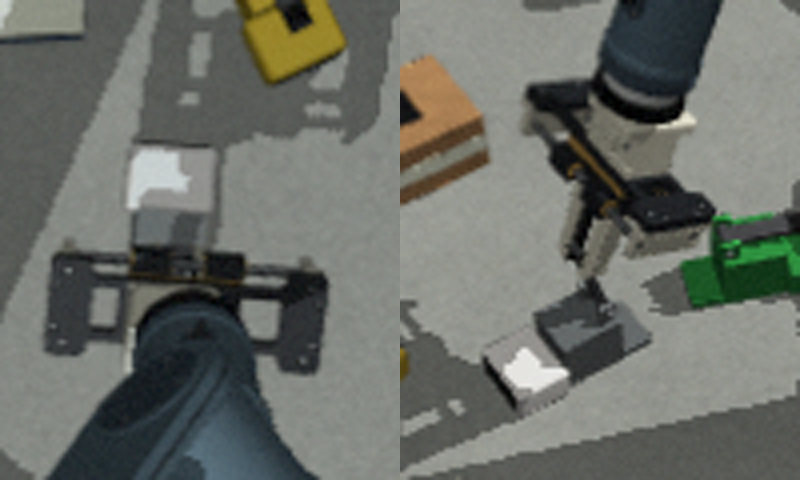

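Run:
```python
from h import *
s=manip.sense(); cur=(s["tool_pos"],Ro.from_quat(s["tcp_rot"]))
G0=s["tool_pos"]+cur[1].as_matrix()[:,0]*.167
for t in (16,10,4,-2,-8,-14,-20): print(t,row(G0,frame(-4.8,t),cur))
```

```text
16 [[0.0011, -0.0001, -0.0192], [0.1, -6.6, 0.1]]
10 [[0.004, -0.0001, -0.0364], [0.1, -12.6, 0.0]]
4 [[0.0087, -0.0001, -0.0533], [0.1, -18.6, 0.0]]
-2 [[0.0152, -0.0001, -0.0695], [0.1, -24.6, 0.0]]
-8 [[0.0233, -0.0001, -0.085], [0.1, -30.6, 0.0]]
-14 [[0.0329, -0.0, -0.0996], [0.1, -36.6, 0.0]]
-20 [[0.0441, -0.0, -0.1131], [0.1, -42.6, 0.0]]
```

>>> move_arm(
  series=[
    [[0,0,0],[0,0,0]],
    [[0,0,0],[0,0,0]],
    [[0,0,0],[0,0,0]],
    [[0.0011,0,-0.0192],[0,-6.6,0]],
    [[0.004,0,-0.0364],[0,-12.6,0]],
    [[0.0087,0,-0.0533],[0,-18.6,0]],
    [[0.0152,0,-0.0695],[0,-24.6,0]],
    [[0.0233,0,-0.085],[0,-30.6,0]],
    [[0.0329,0,-0.0996],[0,-36.6,0]],
    [[0.0441,0,-0.1131],[0,-42.6,0]],
  ],
  hand=0.5,
)

```text
t: 13.4
tool_pos: [0.5495, -0.1627, 0.2906]
tcp_rot: [-0.571, 0.024, 0.82, 0.034]
force: [-0.4, 1.2, 0.1]
width: 0.499
```

Run:
```python
from h import *
rep()
arc(HINGE,-4.8,.0705,.004,range(82,125,6),range(-20,23,6))
S=manip.get_image("scene");T=manip.get_image("top")
B=cv2.resize(S["color"][90:210,250:350],None,fx=4,fy=4,interpolation=cv2.INTER_CUBIC)
A=cv2.resize(T["color"][150:270,330:430],None,fx=4,fy=4,interpolation=cv2.INTER_CUBIC)
cv2.imwrite("pics/a7.png",np.hstack([A,B]))
```

```text
t 13.4 G [ 0.4918 -0.1579  0.1339] F [-0.36  1.17  0.09] T [ 0.02 -0.2   0.01] w 0.499 tilt 20.3 q [-0.44  0.51  1.48 -0.12  1.49  1.24]
82 -20 [[0.0004, 0.0004, 0.0032], [-0.0, 0.3, -0.0]]
88 -14 [[0.0037, 0.0004, 0.0276], [-0.0, 6.3, -0.0]]
94 -8 [[0.0096, 0.0004, 0.0516], [-0.0, 12.3, -0.0]]
100 -2 [[0.018, 0.0005, 0.0749], [-0.0, 18.3, -0.0]]
106 4 [[0.0287, 0.0005, 0.0971], [-0.0, 24.3, -0.0]]
112 10 [[0.0417, 0.0005, 0.1181], [-0.0, 30.3, -0.0]]
118 16 [[0.0569, 0.0005, 0.1376], [-0.0, 36.3, -0.0]]
124 22 [[0.0739, 0.0005, 0.1554], [-0.0, 42.3, -0.0]]
```

View pics/a7.png

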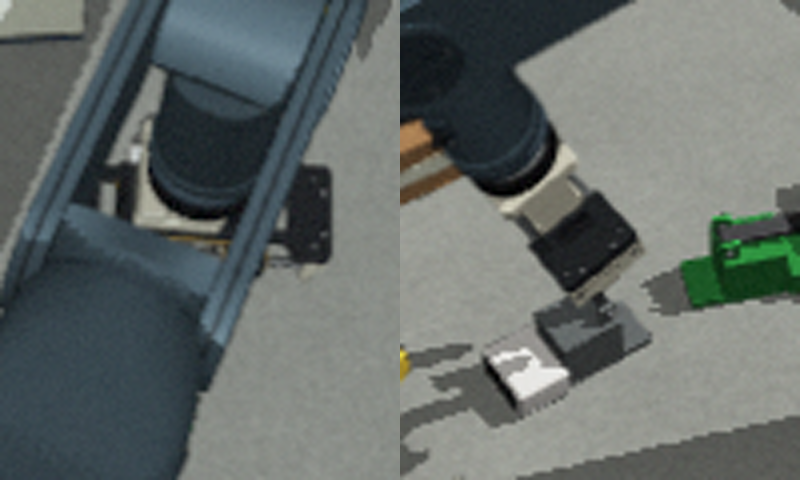

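>>> move_arm(
  series=[
    [[0,0,0.001],[0,0,0]],
    [[0,0,0.002],[0,0,0]],
    [[0.0004,0,0.0032],[0,0.3,0]],
    [[0.0004,0,0.0032],[0,0.3,0]],
    [[0.0037,0,0.0276],[0,6.3,0]],
    [[0.0096,0,0.0516],[0,12.3,0]],
    [[0.018,0,0.0749],[0,18.3,0]],
    [[0.0287,0,0.0971],[0,24.3,0]],
    [[0.0417,0,0.1181],[0,30.3,0]],
    [[0.0569,0,0.1376],[0,36.3,0]],
  ],
  hand=1,
)

```text
t: 14.75
tool_pos: [0.3992, -0.1499, 0.2852]
tcp_rot: [0.8, -0.034, -0.598, -0.024]
force: [-0.0, 2.7, -0.6]
width: 0.205
```

Run:
```python
from h import *
rep()
S=manip.get_image("scene");T=manip.get_image("top")
B=cv2.resize(S["color"][90:210,250:350],None,fx=4,fy=4,interpolation=cv2.INTER_CUBIC)
A=cv2.resize(T["color"][150:270,330:430],None,fx=4,fy=4,interpolation=cv2.INTER_CUBIC)
cv2.imwrite("pics/a8.png",np.hstack([A,B]))
```

```text
t 14.75 G [ 0.4463 -0.1541  0.125 ] F [-0.    2.69 -0.65] T [0.52 0.35 0.23] w 0.205 tilt 16.4 q [-0.69  0.09  2.1   0.24  0.73  0.8 ]
```

View pics/a8.png

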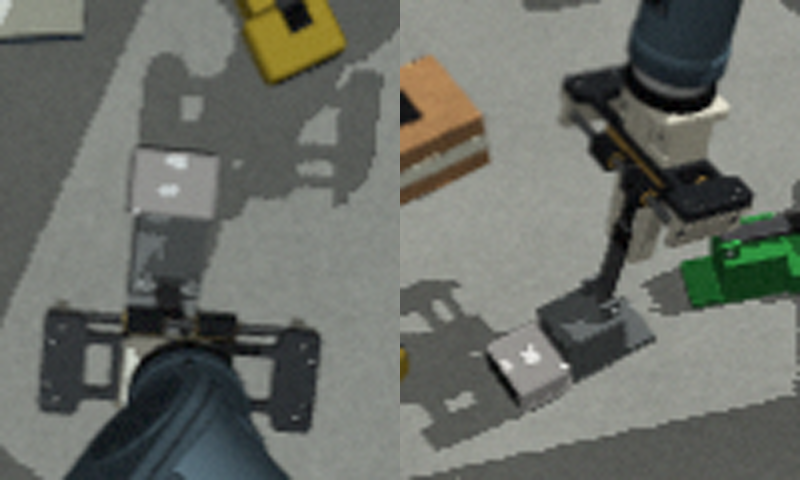

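>>> move_arm(
  series=[
    [[0,0,0],[0,0,0]],
    [[0,0,0],[0,0,0]],
    [[0,0,0],[0,0,0]],
    [[-0.02,0,0],[0,0,0]],
    [[-0.05,0,0],[0,0,0]],
    [[-0.09,0,0],[0,-4,0]],
    [[-0.13,0,0],[0,-8,0]],
    [[-0.15,0,0],[0,-12,0]],
    [[-0.16,0,0],[0,-16.4,0]],
    [[-0.16,0,0],[0,-16.4,0]],
  ],
  hand=0,
)

```text
t: 16.1
tool_pos: [0.3566, -0.1464, 0.4388]
tcp_rot: [-0.706, 0.03, 0.707, 0.029]
force: [0.7, 0.0, -0.1]
width: 0.998
```

Run:
```python
from h import *
rep()
S=manip.get_image("scene");T=manip.get_image("top")
B=cv2.resize(S["color"][130:205,250:330],None,fx=8,fy=8,interpolation=cv2.INTER_CUBIC)
A=cv2.resize(T["color"][180:250,350:405],None,fx=8,fy=8,interpolation=cv2.INTER_CUBIC)
cv2.imwrite("pics/a9t.png",A);cv2.imwrite("pics/a9s.png",B)
```

```text
t 16.1 G [ 0.3563 -0.1465  0.2718] F [ 0.73  0.   -0.06] T [ 0.06  0.   -0.02] w 0.998 tilt 0.1 q [-0.68 -0.07  1.82 -0.    1.39  0.97]
```

View pics/a9t.png

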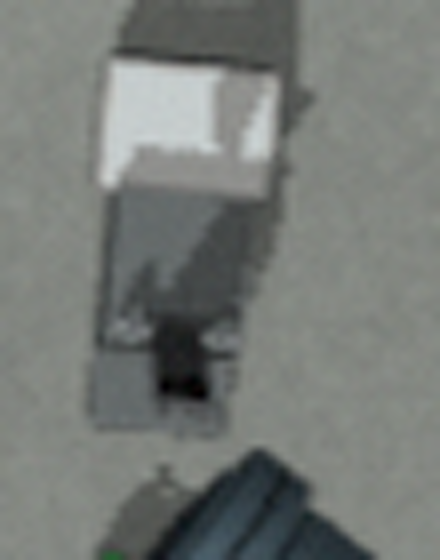

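View pics/a9s.png

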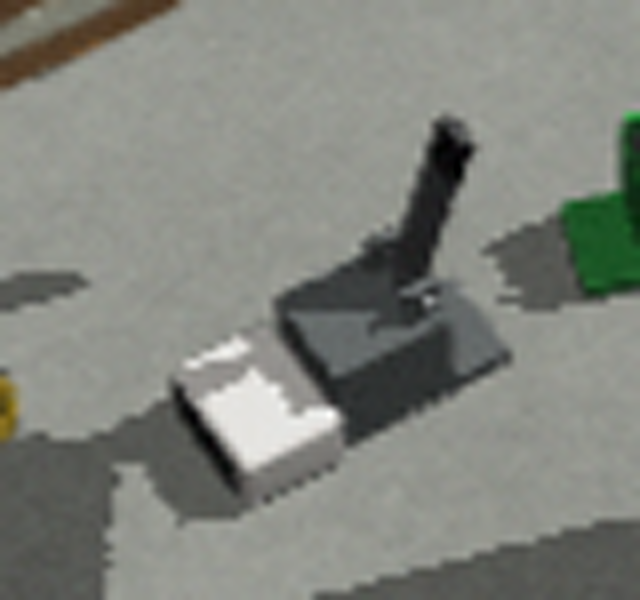

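Run:
```python
from h import *
T=manip.get_image("top");S=manip.get_image("scene")
f=lambda p:(np.array(p,float)+.5)/8-.5+[350,180]
fs=lambda p:(np.array(p,float)+.5)/8-.5+[250,130]
q=onz(T,f([[113,58],[280,70],[270,197],[100,187]]),.034)
hl=onz(T,f([[88,428],[222,437]]),.010)
m1=(q[0]+q[1])/2;m2=(q[2]+q[3])/2;hm=hl.mean(0)
e=[]
for a,b in((q[3],q[0]),(q[2],q[1]),(hm,m1),(q[1],q[0]),(hl[1],hl[0])): d=(b-a);e.append(np.degrees(np.arctan2(d[1],d[0])))
print(np.round(e,1),np.linalg.norm(m1-hm))
u=np.array([np.cos(np.radians(-5.2)),np.sin(np.radians(-5.2))])
for p,x in((m1,.080),(m2,.026),(hm,-.065)): print(p[:2]-x*u)
qs=onz(S,fs([[172,380],[242,475],[342,412]]),.034);print(qs)
ms=(qs[0]+qs[1])/2;print("scene",ms[:2]-.08*u, np.degrees(np.arctan2(*(qs[1]-qs[2])[[1,0]])),np.degrees(np.arctan2(*(qs[1]-qs[0])[[1,0]]))-90)
print("handle tip",tri(T,f([185,393]),S,fs([456,130])))
```

```text
[-6.2 -5.2 -6.2 85.7 86. ] 0.14602185754809766
[ 0.50557293 -0.16031564]
[ 0.50926604 -0.16021609]
[ 0.50678315 -0.15789638]
[[ 0.58490785 -0.19534929  0.034     ]
 [ 0.59042534 -0.1324283   0.034     ]
 [ 0.53606211 -0.13232914  0.034     ]]
scene [ 0.50799584 -0.15663819] -0.10451309167451225 -5.011402759234343
handle tip (array([ 0.4530767 , -0.15113176,  0.14589986]), np.float64(0.0028179389505454087))
```

Run:
```python
from h import *
rep()
for z in (.24,.03): print(row([.5155,-.1585,z],frame(-5)))
```

```text
t 16.3 G [ 0.3553 -0.146   0.2706] F [-0.18 -0.76 -0.1 ] T [0.02 0.04 0.02] w 1.001 tilt 0.2 q [-0.68 -0.07  1.83 -0.    1.39  0.97]
[[0.03, -0.001, -0.1602], [0.2, 0.2, 0.0]]
[[0.24, -0.0009, -0.161], [0.2, 0.2, 0.0]]
```

>>> move_arm(
  series=[
    [[0.005,0,-0.03],[0,0,0]],
    [[0.01,-0.001,-0.07],[0,0,0]],
    [[0.02,-0.001,-0.11],[0.2,0.2,0]],
    [[0.03,-0.001,-0.145],[0.2,0.2,0]],
    [[0.045,-0.001,-0.16],[0.2,0.2,0]],
    [[0.07,-0.001,-0.16],[0.2,0.2,0]],
    [[0.1,-0.001,-0.16],[0.2,0.2,0]],
    [[0.13,-0.001,-0.16],[0.2,0.2,0]],
    [[0.145,-0.001,-0.16],[0.2,0.2,0]],
    [[0.15,-0.001,-0.16],[0.2,0.2,0]],
  ],
)

```text
t: 17.55
tool_pos: [0.5143, -0.1586, 0.2869]
tcp_rot: [-0.706, 0.031, 0.707, 0.031]
force: [-0.3, 0.2, 0.3]
width: 1.0
```

Run:
```python
from h import *
rep()
for z in (.03,): print(row([.5155,-.1585,z],frame(-5)))
S=manip.get_image("scene");T=manip.get_image("top")
B=cv2.resize(S["color"][90:210,250:350],None,fx=4,fy=4,interpolation=cv2.INTER_CUBIC)
A=cv2.resize(T["color"][150:270,330:430],None,fx=4,fy=4,interpolation=cv2.INTER_CUBIC)
cv2.imwrite("pics/a10.png",np.hstack([A,B]))
```

```text
t 17.55 G [ 0.5141 -0.1585  0.1199] F [-0.28  0.15  0.28] T [0.1  0.01 0.02] w 1.0 tilt 0.1 q [-0.51  0.35  1.72  0.    1.07  1.15]
[[0.0899, -0.0001, -0.0013], [-0.0, 0.1, 0.0]]
```

View pics/a10.png

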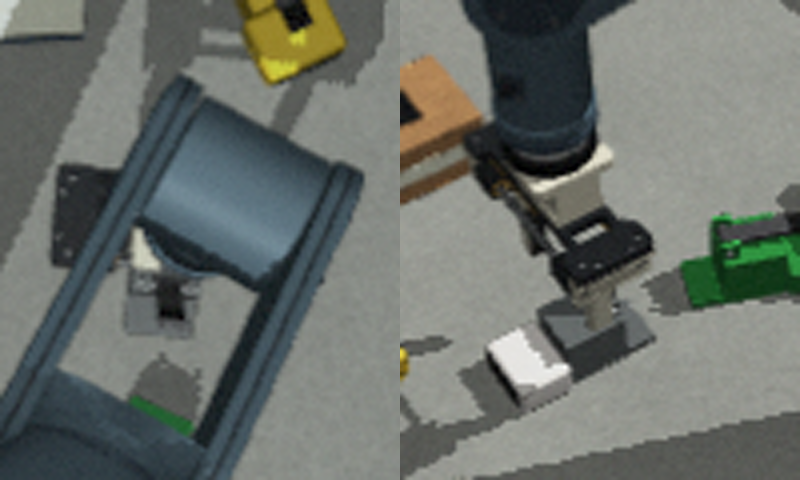

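>>> move_arm(
  series=[
    [[0.012,0,-0.001],[0,0,0]],
    [[0.024,0,-0.0015],[0,0,0]],
    [[0.036,0,-0.0015],[0,0,0]],
    [[0.048,0,-0.0015],[0,0,0]],
    [[0.06,0,-0.0015],[0,0,0]],
    [[0.07,0,-0.0015],[0,0,0]],
    [[0.08,0,-0.0015],[0,0,0]],
    [[0.088,0,-0.0015],[0,0,0]],
    [[0.09,0,-0.0015],[0,0,0]],
    [[0.09,0,-0.0015],[0,0,0]],
  ],
)

```text
t: 18.9
tool_pos: [0.5164, -0.1589, 0.1977]
tcp_rot: [0.706, -0.031, -0.706, -0.031]
force: [0.9, 0.2, 0.6]
width: 1.001
```

>>> move_arm(
  series=[
    [[0,0,0],[0,0,0]],
    [[0,0,0],[0,0,0]],
    [[0,0,0],[0,0,0]],
    [[0,0,0],[0,0,0]],
    [[0,0,0],[0,0,0]],
    [[0,0,0],[0,0,0]],
    [[0,0,0],[0,0,0]],
    [[0,0,0],[0,0,0]],
    [[0,0,0],[0,0,0]],
    [[0,0,0],[0,0,0]],
  ],
  hand=1,
)

```text
t: 20.15
tool_pos: [0.5165, -0.1591, 0.1979]
tcp_rot: [0.707, -0.031, -0.706, -0.031]
force: [-0.2, -4.8, -0.8]
width: 0.579
```

Run:
```python
from h import *
rep()
S=manip.get_image("scene");T=manip.get_image("top")
B=cv2.resize(S["color"][90:210,250:350],None,fx=4,fy=4,interpolation=cv2.INTER_CUBIC)
A=cv2.resize(T["color"][150:270,330:430],None,fx=4,fy=4,interpolation=cv2.INTER_CUBIC)
cv2.imwrite("pics/a11.png",np.hstack([A,B]))
```

```text
t 20.15 G [ 0.5166 -0.1592  0.0309] F [-0.21 -4.8  -0.82] T [-0.78 -0.01 -0.  ] w 0.579 tilt 0.0 q [-0.51  0.47  1.8  -0.    0.87  1.15]
```

View pics/a11.png

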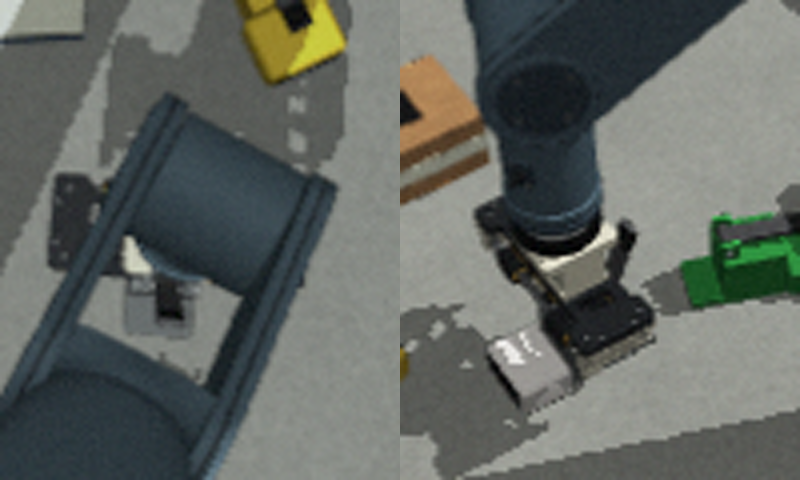

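>>> move_arm(
  series=[
    [[-0.005,0,0],[0,0,0]],
    [[-0.015,0,0],[0,0,0]],
    [[-0.03,0,0],[0,0,0]],
    [[-0.045,0,0],[0,0,0]],
    [[-0.06,0,0],[0,0,0]],
    [[-0.075,0,0],[0,0,0]],
    [[-0.09,0,0],[0,0,0]],
    [[-0.1,0,0],[0,0,0]],
    [[-0.105,0,0],[0,0,0]],
    [[-0.105,0,0],[0,0,0]],
  ],
)

```text
t: 21.5
tool_pos: [0.5163, -0.1588, 0.3029]
tcp_rot: [0.707, -0.031, -0.706, -0.031]
force: [-0.9, -0.0, -8.4]
width: 0.577
```

Run:
```python
from h import *
rep()
u=np.array([np.cos(np.radians(-5)),np.sin(np.radians(-5))])
b=np.array([.5722,.1537])+.009*u
print(row([*b,.0309+.11],frame(-5)))
S=manip.get_image("scene")
cv2.imwrite("pics/a12.png",cv2.resize(S["color"][70:220,230:380],None,fx=4,fy=4,interpolation=cv2.INTER_CUBIC))
```

```text
t 21.5 G [ 0.5164 -0.1588  0.1359] F [-0.92 -0.05 -8.41] T [-0.02 -0.12  0.05] w 0.577 tilt 0.0 q [-0.5   0.33  1.7   0.    1.11  1.15]
[[-0.0051, -0.3162, -0.0374], [-0.0, -0.0, -0.0]]
```

View pics/a12.png

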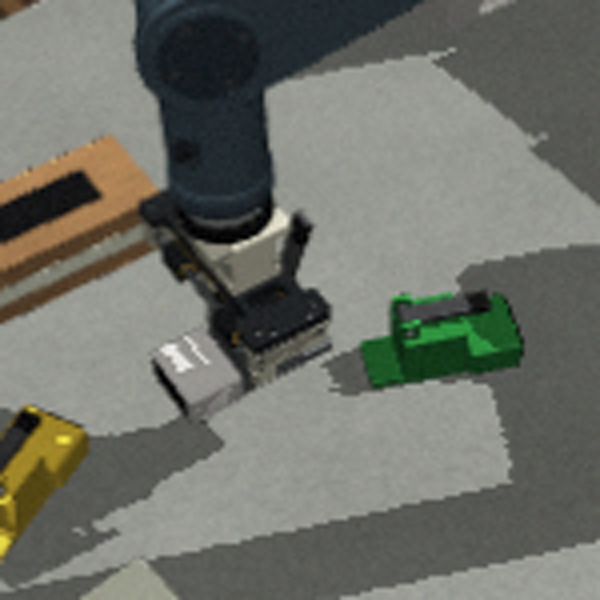

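Head lifted level; the wrist carries 8.4 N and the handle is still up. Now over to the ball.

>>> move_arm(
  series=[
    [[0,-0.02,-0.002],[0,0,0]],
    [[-0.002,-0.055,-0.006],[0,0,0]],
    [[-0.004,-0.1,-0.012],[0,0,0]],
    [[-0.005,-0.145,-0.017],[0,0,0]],
    [[-0.005,-0.19,-0.022],[0,0,0]],
    [[-0.005,-0.235,-0.028],[0,0,0]],
    [[-0.005,-0.275,-0.033],[0,0,0]],
    [[-0.005,-0.305,-0.037],[0,0,0]],
    [[-0.005,-0.316,-0.0375],[0,0,0]],
    [[-0.005,-0.316,-0.0375],[0,0,0]],
  ],
)

```text
t: 22.8
tool_pos: [0.5808, 0.1536, 0.307]
tcp_rot: [-0.706, 0.03, 0.707, 0.03]
force: [-0.6, -0.6, -8.5]
width: 0.582
```

Run:
```python
from h import *
rep()
S=manip.get_image("scene");T=manip.get_image("top")
cv2.imwrite("pics/a13s.png",cv2.resize(S["color"][180:290,270:400],None,fx=6,fy=5.4,interpolation=cv2.INTER_CUBIC))
cv2.imwrite("pics/a13t.png",cv2.resize(T["color"][140:250,210:340],None,fx=6,fy=5.4,interpolation=cv2.INTER_CUBIC))
```

```text
t 22.8 G [0.5805 0.1536 0.14  ] F [-0.55 -0.64 -8.49] T [-0.05 -0.14 -0.02] w 0.582 tilt 0.1 q [ 0.07  0.43  1.54 -0.    1.17  1.73]
```

View pics/a13s.png

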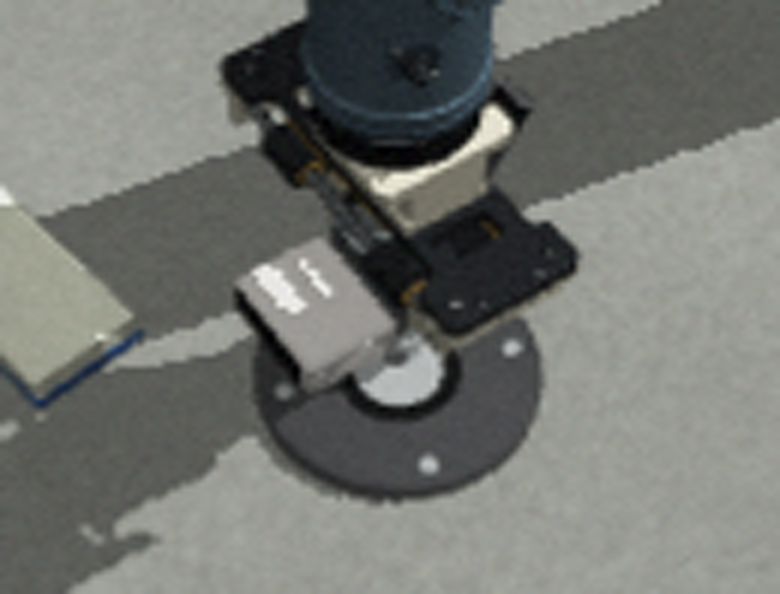

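View pics/a13t.png

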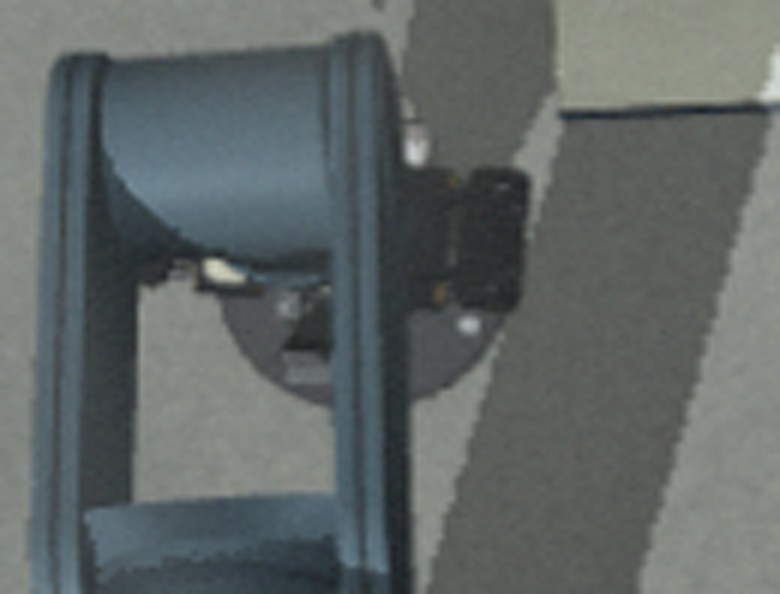

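Run:
```python
from h import *
S=manip.get_image("scene")
B=cv2.resize(S["color"][215:255,305:350],None,fx=14,fy=14,interpolation=cv2.INTER_CUBIC)
cv2.imwrite("pics/a14.png",cv2.convertScaleAbs(B,alpha=1.5,beta=-60))
```

```text
(no output)
```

View pics/a14.png

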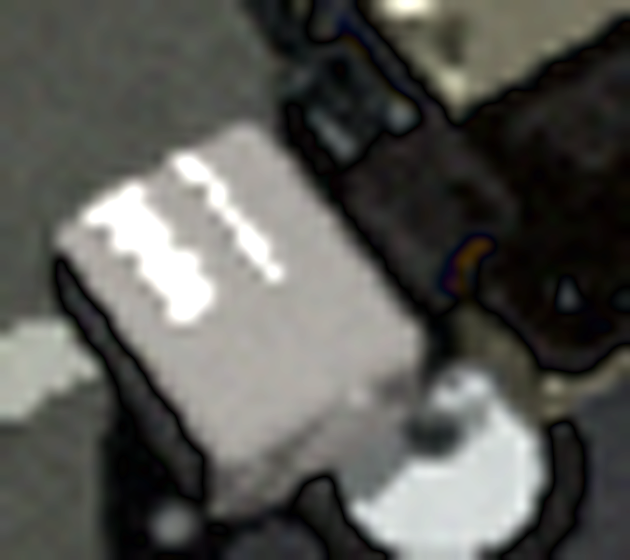

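Run:
```python
from h import *
S=manip.get_image("scene")
s=manip.sense();G=s["tool_pos"]+Ro.from_quat(s["tcp_rot"]).as_matrix()[:,0]*.167
f=lambda p:(np.array(p,float)+.5)/14-.5+[305,215]
z=.034+G[2]-.0309
q=onz(S,f([[57,240],[207,462],[415,345],[240,122]]),z);print(q.round(4))
print(np.linalg.norm(np.diff(q[[0,1,2,3,0]],axis=0),axis=1).round(4))
hd=[np.degrees(np.arctan2(*(b-a)[[1,0]])) for a,b in((q[2],q[1]),(q[3],q[0]))];print(hd)
u=np.array([np.cos(np.radians(-5)),np.sin(np.radians(-5))])
print("axis",(q[0]+q[1])[:2]/2-.08*u,(q[2]+q[3])[:2]/2-.026*u,"G-.009u",G[:2]-.009*u)
print("ball scene",onz(S,[np.array([269.5,168])/8-.5+[303,220]],.0507))
```

```text
[[0.648  0.1162 0.1437]
 [0.6554 0.1756 0.1437]
 [0.6059 0.1817 0.1437]
 [0.6008 0.1181 0.1437]]
[0.0599 0.05   0.0638 0.0472]
[np.float64(-7.011867768830348), np.float64(-2.3728561798015546)]
axis [0.57201504 0.15287109] [0.5774509  0.15219068] G-.009u [0.57211314 0.15239558]
ball scene [[0.57210088 0.15338041 0.0507    ]]
```

>>> move_arm(
  series=[
    [[0.006,-0.0005,0],[0,0,0]],
    [[0.012,-0.001,0],[0,0,0]],
    [[0.018,-0.001,0],[0,0,0]],
    [[0.025,-0.001,0],[0,0,0]],
    [[0.032,-0.001,0],[0,0,0]],
    [[0.039,-0.001,0],[0,0,0]],
    [[0.045,-0.001,0],[0,0,0]],
    [[0.049,-0.001,0],[0,0,0]],
    [[0.052,-0.001,0],[0,0,0]],
    [[0.053,-0.001,0],[0,0,0]],
  ],
)

```text
t: 24.25
tool_pos: [0.5814, 0.1537, 0.2546]
tcp_rot: [-0.706, 0.031, 0.706, 0.031]
force: [0.2, 0.3, -7.7]
width: 0.578
```

Run:
```python
from h import *
rep()
S=manip.get_image("scene")
cv2.imwrite("pics/a15.png",cv2.resize(S["color"][190:290,280:400],None,fx=6,fy=5.4,interpolation=cv2.INTER_CUBIC))
```

```text
t 24.25 G [0.5814 0.1537 0.0876] F [ 0.18  0.28 -7.7 ] T [ 0.01 -0.12 -0.01] w 0.578 tilt 0.0 q [ 0.07  0.48  1.6  -0.    1.06  1.73]
```

View pics/a15.png

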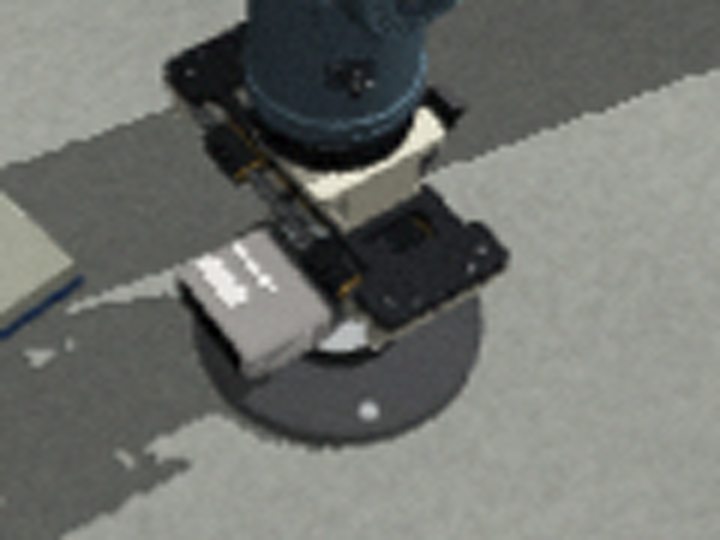

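>>> move_arm(
  series=[
    [[0.001,0,0],[0,0,0]],
    [[0.002,0,0],[0,0,0]],
    [[0.003,0,0],[0,0,0]],
    [[0.004,0,0],[0,0,0]],
    [[0.005,0,0],[0,0,0]],
    [[0.0055,0,0],[0,0,0]],
    [[0.006,0,0],[0,0,0]],
    [[0.0065,0,0],[0,0,0]],
    [[0.007,0,0],[0,0,0]],
    [[0.0075,0,0],[0,0,0]],
  ],
)

```text
t: 25.55
tool_pos: [0.5814, 0.1537, 0.2472]
tcp_rot: [0.706, -0.031, -0.706, -0.031]
force: [0.2, 0.2, -8.6]
width: 0.577
```

```bash
python3 -c "
from h import *
rep()"
```

```text
t 25.55 G [0.5814 0.1537 0.0802] F [ 0.24  0.25 -8.64] T [ 0.03 -0.18  0.05] w 0.577 tilt 0.0 q [0.07 0.49 1.6  0.   1.05 1.73]
```

>>> move_arm(
  series=[
    [[0.0004,0,0],[0,0,0]],
    [[0.0008,0,0],[0,0,0]],
    [[0.0012,0,0],[0,0,0]],
    [[0.0016,0,0],[0,0,0]],
    [[0.002,0,0],[0,0,0]],
    [[0.0024,0,0],[0,0,0]],
    [[0.0028,0,0],[0,0,0]],
    [[0.0032,0,0],[0,0,0]],
    [[0.0036,0,0],[0,0,0]],
    [[0.004,0,0],[0,0,0]],
  ],
)

```text
t: 26.8
tool_pos: [0.5813, 0.1537, 0.2432]
tcp_rot: [-0.706, 0.031, 0.706, 0.031]
force: [0.2, -0.2, -8.4]
width: 0.58
```

```bash
python3 -c "
from h import *
rep()"
```

```text
t 26.8 G [0.5813 0.1537 0.0762] F [ 0.23 -0.18 -8.45] T [ 0.02 -0.12  0.02] w 0.58 tilt 0.0 q [0.07 0.5  1.61 0.   1.04 1.73]
```

>>> move_arm(
  series=[
    [[0.0006,0,0],[0,0,0]],
    [[0.0012,0,0],[0,0,0]],
    [[0.0018,0,0],[0,0,0]],
    [[0.0024,0,0],[0,0,0]],
    [[0.003,0,0],[0,0,0]],
    [[0.0036,0,0],[0,0,0]],
    [[0.0042,0,0],[0,0,0]],
    [[0.0048,0,0],[0,0,0]],
    [[0.0054,0,0],[0,0,0]],
    [[0.006,0,0],[0,0,0]],
  ],
)

```text
t: 28.05
tool_pos: [0.5814, 0.1537, 0.2372]
tcp_rot: [-0.706, 0.031, 0.706, 0.031]
force: [-1.4, 1.1, -8.3]
width: 0.576
```

```bash
python3 -c "
from h import *
rep()"
```

```text
t 28.05 G [0.5814 0.1537 0.0702] F [-1.44  1.13 -8.26] T [ 0.09 -0.05  0.  ] w 0.576 tilt 0.0 q [0.07 0.5  1.61 0.   1.03 1.73]
```

>>> move_arm(
  series=[
    [[0.001,-0.0003,0.0003],[0,0,0]],
    [[0.002,-0.0005,0.0006],[0,0,0]],
    [[0.0032,-0.0005,0.0006],[0,0,0]],
    [[0.0044,-0.0005,0.0006],[0,0,0]],
    [[0.0056,-0.0005,0.0006],[0,0,0]],
    [[0.0068,-0.0005,0.0006],[0,0,0]],
    [[0.008,-0.0005,0.0006],[0,0,0]],
    [[0.0092,-0.0005,0.0006],[0,0,0]],
    [[0.0104,-0.0005,0.0006],[0,0,0]],
    [[0.0116,-0.0005,0.0006],[0,0,0]],
  ],
)

```text
t: 29.3
tool_pos: [0.5809, 0.1542, 0.2256]
tcp_rot: [0.707, -0.031, -0.706, -0.031]
force: [0.1, -2.6, -7.6]
width: 0.577
```

```bash
python3 -c "
from h import *
rep()"
```

```text
t 29.3 G [0.5809 0.1542 0.0586] F [ 0.06 -2.64 -7.55] T [-0.43 -0.21  0.03] w 0.577 tilt 0.0 q [ 0.07  0.52  1.62 -0.    1.    1.73]
```

>>> move_arm(
  series=[
    [[0.001,0.0004,0],[0,0,0]],
    [[0.0022,0.0006,0],[0,0,0]],
    [[0.0034,0.0006,0],[0,0,0]],
    [[0.0046,0.0006,0],[0,0,0]],
    [[0.0058,0.0006,0],[0,0,0]],
    [[0.007,0.0006,0],[0,0,0]],
    [[0.0082,0.0006,0],[0,0,0]],
    [[0.0094,0.0006,0],[0,0,0]],
    [[0.0106,0.0006,0],[0,0,0]],
    [[0.0114,0.0006,0],[0,0,0]],
  ],
)

```text
t: 30.55
tool_pos: [0.5807, 0.1537, 0.2141]
tcp_rot: [-0.706, 0.031, 0.706, 0.031]
force: [-0.6, 0.3, -9.8]
width: 0.581
```

```bash
python3 -c "
from h import *
rep()"
```

```text
t 30.55 G [0.5807 0.1537 0.0471] F [-0.61  0.29 -9.82] T [ 0.02 -0.12 -0.05] w 0.581 tilt 0.0 q [0.07 0.53 1.63 0.   0.98 1.73]
```

>>> move_arm(
  series=[
    [[0.0004,0,0],[0,0,0]],
    [[0.0008,0,0],[0,0,0]],
    [[0.0012,0,0],[0,0,0]],
    [[0.0016,0,0],[0,0,0]],
    [[0.002,0,0],[0,0,0]],
    [[0.0024,0,0],[0,0,0]],
    [[0.0028,0,0],[0,0,0]],
    [[0.0032,0,0],[0,0,0]],
    [[0.0035,0,0],[0,0,0]],
    [[0.0038,0,0],[0,0,0]],
  ],
)

```text
t: 31.8
tool_pos: [0.5808, 0.1537, 0.2104]
tcp_rot: [0.706, -0.031, -0.706, -0.031]
force: [-0.2, 0.3, -9.1]
width: 0.582
```

```bash
python3 -c "
from h import *
rep()"
```

```text
t 31.8 G [0.5808 0.1537 0.0434] F [-0.24  0.31 -9.1 ] T [ 0.06 -0.09 -0.01] w 0.582 tilt 0.0 q [0.07 0.54 1.63 0.   0.97 1.73]
```

Within 0.5 mm of the disc and still hanging free. I'll ease it down to contact.

>>> move_arm(
  series=[
    [[0.0001,0,0],[0,0,0]],
    [[0.0002,0,0],[0,0,0]],
    [[0.0003,0,0],[0,0,0]],
    [[0.0004,0,0],[0,0,0]],
    [[0.0005,0,0],[0,0,0]],
    [[0.0006,0,0],[0,0,0]],
    [[0.0007,0,0],[0,0,0]],
    [[0.0008,0,0],[0,0,0]],
    [[0.0009,0,0],[0,0,0]],
    [[0.001,0,0],[0,0,0]],
  ],
)

```text
t: 33.05
tool_pos: [0.5808, 0.1537, 0.2099]
tcp_rot: [0.707, -0.031, -0.706, -0.031]
force: [-2.4, -0.8, -1.8]
width: 0.58
```

```bash
python3 -c "
from h import *
rep()"
```

```text
t 33.05 G [0.5808 0.1537 0.0429] F [-2.39 -0.82 -1.77] T [-0.02  0.38 -0.02] w 0.58 tilt 0.0 q [ 0.07  0.54  1.64 -0.    0.97  1.73]
```

>>> move_arm(
  series=[
    [[0,0,0],[0,0,0]],
    [[0,0,0],[0,0,0]],
    [[0,0,0],[0,0,0]],
    [[0,0,0],[0,0,0]],
    [[0,0,0],[0,0,0]],
    [[-0.01,0,0],[0,0,0]],
    [[-0.03,0,0],[0,0,0]],
    [[-0.06,0,0],[0,0,0]],
    [[-0.09,0,0],[0,0,0]],
    [[-0.12,0,0],[0,0,0]],
  ],
  hand=0,
)

```text
t: 34.3
tool_pos: [0.5807, 0.1536, 0.3312]
tcp_rot: [0.707, -0.031, -0.706, -0.031]
force: [0.1, 0.3, -0.0]
width: 1.002
```

Run:
```python
from h import *
rep()
S=manip.get_image("scene");T=manip.get_image("top")
B=cv2.resize(S["color"][180:300,270:370],None,fx=4,fy=4,interpolation=cv2.INTER_CUBIC)
A=cv2.resize(T["color"][140:260,220:320],None,fx=4,fy=4,interpolation=cv2.INTER_CUBIC)
cv2.imwrite("pics/a16.png",np.hstack([A,B]))
```

```text
t 34.3 G [0.5808 0.1537 0.1642] F [ 0.08  0.27 -0.04] T [0.05 0.05 0.03] w 1.002 tilt 0.0 q [0.07 0.4  1.51 0.   1.22 1.73]
```

View pics/a16.png

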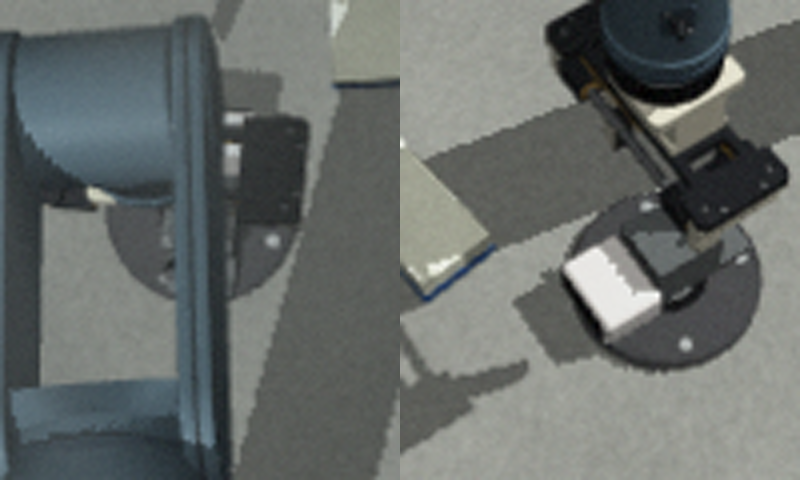

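```bash
cat >> h.py <<'E'
U=np.array([np.cos(np.radians(-5)),np.sin(np.radians(-5)),0]);Z=np.array([0,0,1.])
H2=np.array([.5718,.1545,.076])-.028*U
def G_tip(fx,tz): # front face x and tip height relative to hinge
    return H2+U*(fx-.0075)+Z*(tz+.019)
E
python3 - <<'E'
from h import *
print(H2)
for a in ((-.0675,.105),(-.0675,.060)): print(row(G_tip(*a),frame(-5)))
E
```

```text
[0.54390655 0.15694036 0.076     ]
[[-0.034, 0.0002, 0.1128], [-0.0, -0.4, 0.1]]
[[0.011, 0.0002, 0.1131], [-0.0, -0.4, 0.1]]
```

>>> move_arm(
  series=[
    [[-0.02,0,0],[0,0,0]],
    [[-0.035,0,0],[0,0,0]],
    [[-0.04,0,0.01],[0,0,0]],
    [[-0.04,0,0.03],[0,0,0]],
    [[-0.04,0,0.055],[0,0,0]],
    [[-0.04,0,0.08],[0,0,0]],
    [[-0.04,0,0.1],[0,0,0]],
    [[-0.036,0,0.112],[0,0,0]],
    [[-0.034,0,0.113],[0,0,0]],
    [[-0.034,0,0.113],[0,0,0]],
  ],
  hand=1,
)

```text
t: 35.65
tool_pos: [0.4685, 0.1635, 0.3632]
tcp_rot: [-0.706, 0.031, 0.706, 0.031]
force: [0.1, 0.7, 0.1]
width: 0.011
```

Run:
```python
from h import *
rep()
S=manip.get_image("scene");T=manip.get_image("top")
B=cv2.resize(S["color"][170:290,270:370],None,fx=4,fy=4,interpolation=cv2.INTER_CUBIC)
A=cv2.resize(T["color"][140:260,220:320],None,fx=4,fy=4,interpolation=cv2.INTER_CUBIC)
cv2.imwrite("pics/a17.png",np.hstack([A,B]))
for a in ((-.0675,.060),): print(row(G_tip(*a),frame(-5)))
```

```text
t 35.65 G [0.4685 0.1634 0.1962] F [0.07 0.72 0.12] T [-0.01 -0.   -0.02] w 0.011 tilt 0.0 q [ 0.11  0.2   1.72 -0.    1.22  1.77]
[[0.0413, -0.0001, -0.0004], [-0.0, -0.0, 0.0]]
```

View pics/a17.png

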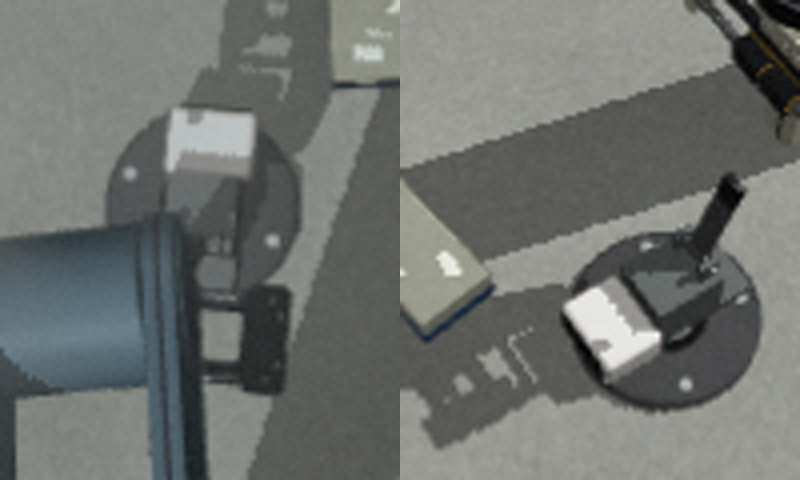

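Run:
```python
from h import *
S=manip.get_image("scene")
for th in (100,108,115,122):
    a=np.radians(th);X=H2+.082*(U*np.cos(a)+Z*np.sin(a));p=proj(S,X)[0];print(th,(X).round(3),((p-[270,170]+.5)*4+[400,0]).round())
```

```text
100 [0.53  0.158 0.157] [718. 190.]
108 [0.519 0.159 0.154] [730. 184.]
115 [0.509 0.16  0.15 ] [740. 181.]
122 [0.501 0.161 0.146] [749. 179.]
```

>>> move_arm(
  series=[
    [[0.01,0,0],[0,0,0]],
    [[0.02,0,0],[0,0,0]],
    [[0.03,0,0],[0,0,0]],
    [[0.038,0,0],[0,0,0]],
    [[0.041,0,0],[0,0,0]],
    [[0.041,0,-0.006],[0,0,0]],
    [[0.041,0,-0.012],[0,0,0]],
    [[0.041,0,-0.018],[0,0,0]],
    [[0.041,0,-0.024],[0,0,0]],
    [[0.041,0,-0.03],[0,0,0]],
  ],
)

```text
t: 37.05
tool_pos: [0.4986, 0.1609, 0.3225]
tcp_rot: [0.706, -0.031, -0.706, -0.031]
force: [0.7, 0.3, 0.0]
width: 0.005
```

Run:
```python
from h import *
rep()
S=manip.get_image("scene")
cv2.imwrite("pics/a18.png",cv2.resize(S["color"][170:290,270:400],None,fx=5,fy=5,interpolation=cv2.INTER_CUBIC))
s=manip.sense();cur=(s["tool_pos"],Ro.from_quat(s["tcp_rot"]))
print(row(G_tip(-.030,.061),frame(-5),cur),row(G_tip(-.004,.066),frame(-5),cur))
r=.068
for th in (85,80,75,70,65,60,55,50,45,40):
    a=np.radians(th); P=np.array([np.cos(a),np.sin(a)])*r+np.array([-np.sin(a),np.cos(a)])*.004
    print(th,P.round(4),row(G_tip(*P),frame(-5),cur))
```

```text
t 37.05 G [0.4986 0.1609 0.1555] F [0.7  0.33 0.05] T [ 0.   -0.01 -0.03] w 0.005 tilt 0.0 q [0.1  0.28 1.72 0.   1.14 1.76]
[[-0.0005, -0.0001, -0.0074], [-0.0, -0.1, 0.0]] [[-0.0055, -0.0001, -0.0334], [-0.0, -0.1, 0.0]]
85 [0.0019 0.0681] [[-0.0075, -0.0001, -0.0393], [-0.0, -0.1, 0.0]]
80 [0.0079 0.0677] [[-0.0071, -0.0001, -0.0453], [-0.0, -0.1, 0.0]]
75 [0.0137 0.0667] [[-0.0062, -0.0001, -0.0511], [-0.0, -0.1, 0.0]]
70 [0.0195 0.0653] [[-0.0047, -0.0001, -0.0569], [-0.0, -0.1, 0.0]]
65 [0.0251 0.0633] [[-0.0028, -0.0001, -0.0625], [-0.0, -0.1, 0.0]]
60 [0.0305 0.0609] [[-0.0003, -0.0001, -0.0679], [-0.0, -0.1, 0.0]]
55 [0.0357 0.058 ] [[0.0026, -0.0001, -0.0731], [-0.0, -0.1, 0.0]]
50 [0.0406 0.0547] [[0.0059, -0.0001, -0.078], [-0.0, -0.1, 0.0]]
45 [0.0453 0.0509] [[0.0097, -0.0002, -0.0826], [-0.0, -0.1, 0.0]]
40 [0.0495 0.0468] [[0.0138, -0.0002, -0.0869], [-0.0, -0.1, 0.0]]
```

View pics/a18.png

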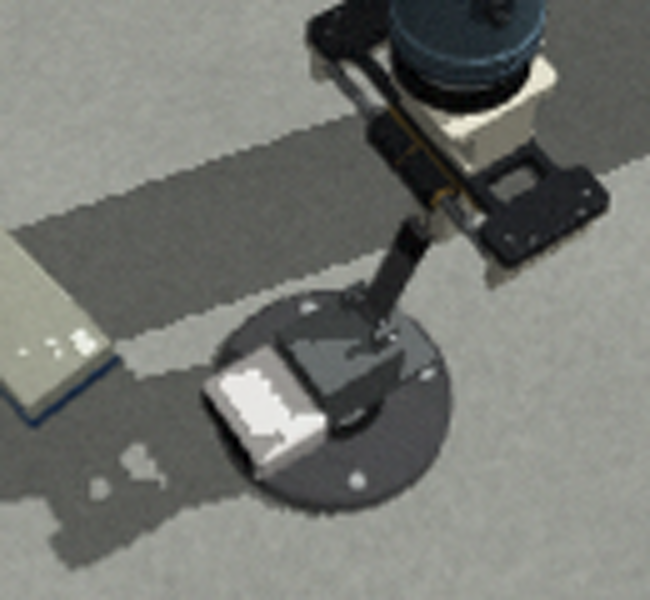

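>>> move_arm(
  series=[
    [[0,0,-0.004],[0,0,0]],
    [[-0.0005,0,-0.008],[0,0,0]],
    [[-0.001,0,-0.012],[0,0,0]],
    [[-0.002,0,-0.016],[0,0,0]],
    [[-0.003,0,-0.02],[0,0,0]],
    [[-0.004,0,-0.024],[0,0,0]],
    [[-0.005,0,-0.028],[0,0,0]],
    [[-0.0055,0,-0.0334],[0,0,0]],
    [[-0.0075,0,-0.0393],[0,0,0]],
    [[-0.0071,0,-0.0453],[0,0,0]],
  ],
)

```text
t: 38.35
tool_pos: [0.5435, 0.1569, 0.3294]
tcp_rot: [-0.706, 0.031, 0.707, 0.031]
force: [-3.6, 0.4, -2.2]
width: 0.009
```

Run:
```python
from h import *
rep()
S=manip.get_image("scene")
cv2.imwrite("pics/a19.png",cv2.resize(S["color"][170:290,270:400],None,fx=5,fy=5,interpolation=cv2.INTER_CUBIC))
s=manip.sense();cur=(s["tool_pos"],Ro.from_quat(s["tcp_rot"]))
r=.068
for th in (80,75,70,65,60,55,50,45,40,35,30):
    a=np.radians(th); P=np.array([np.cos(a),np.sin(a)])*r+np.array([-np.sin(a),np.cos(a)])*.004
    print(th,P.round(4),row(G_tip(*P),frame(-5),cur))
```

```text
t 38.35 G [0.5433 0.1569 0.1624] F [-3.58  0.42 -2.24] T [-0.05  0.74  0.02] w 0.009 tilt 0.0 q [ 0.08  0.35  1.6  -0.    1.19  1.74]
80 [0.0079 0.0677] [[-0.0003, -0.0002, -0.0002], [-0.0, -0.0, -0.0]]
75 [0.0137 0.0667] [[0.0006, -0.0002, -0.006], [-0.0, -0.0, -0.0]]
70 [0.0195 0.0653] [[0.0021, -0.0002, -0.0118], [-0.0, -0.0, -0.0]]
65 [0.0251 0.0633] [[0.004, -0.0002, -0.0174], [-0.0, -0.0, -0.0]]
60 [0.0305 0.0609] [[0.0064, -0.0002, -0.0228], [-0.0, -0.0, -0.0]]
55 [0.0357 0.058 ] [[0.0093, -0.0002, -0.028], [-0.0, -0.0, -0.0]]
50 [0.0406 0.0547] [[0.0127, -0.0002, -0.0329], [-0.0, -0.0, -0.0]]
45 [0.0453 0.0509] [[0.0164, -0.0002, -0.0375], [-0.0, -0.0, -0.0]]
40 [0.0495 0.0468] [[0.0205, -0.0002, -0.0418], [-0.0, -0.0, -0.0]]
35 [0.0534 0.0423] [[0.025, -0.0002, -0.0457], [-0.0, -0.0, -0.0]]
30 [0.0569 0.0375] [[0.0299, -0.0002, -0.0492], [-0.0, -0.0, -0.0]]
```

View pics/a19.png

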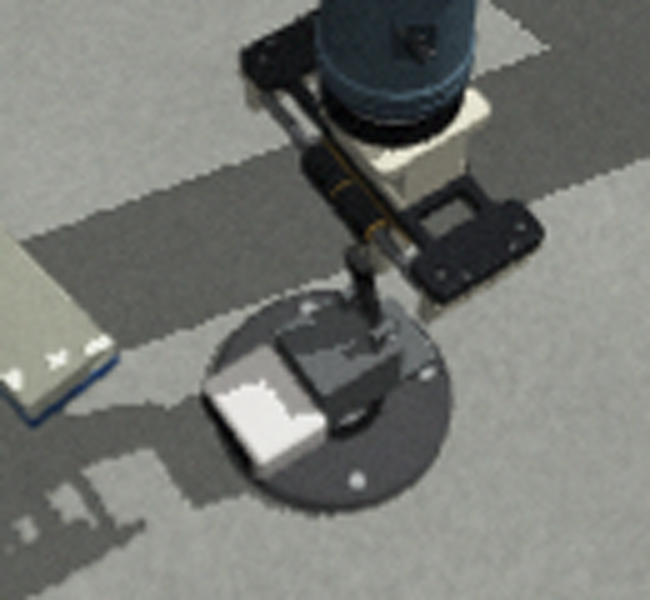

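>>> move_arm(
  series=[
    [[0.0006,0,-0.006],[0,0,0]],
    [[0.0021,0,-0.0118],[0,0,0]],
    [[0.004,0,-0.0174],[0,0,0]],
    [[0.0064,0,-0.0228],[0,0,0]],
    [[0.0093,0,-0.028],[0,0,0]],
    [[0.0127,0,-0.0329],[0,0,0]],
    [[0.0164,0,-0.0375],[0,0,0]],
    [[0.0205,0,-0.0418],[0,0,0]],
    [[0.0205,0,-0.0418],[0,0,0]],
    [[0.0205,0,-0.0418],[0,0,0]],
  ],
)

```text
t: 39.65
tool_pos: [0.5855, 0.1533, 0.3093]
tcp_rot: [0.707, -0.031, -0.706, -0.031]
force: [-0.9, -0.2, -0.6]
width: 0.004
```

Run:
```python
from h import *
rep()
S=manip.get_image("scene")
cv2.imwrite("pics/a20.png",cv2.resize(S["color"][170:290,270:400],None,fx=5,fy=5,interpolation=cv2.INTER_CUBIC))
s=manip.sense();cur=(s["tool_pos"],Ro.from_quat(s["tcp_rot"]))
r=.068
for th in (40,35,30,25,20,15,10,5,0):
    a=np.radians(th); P=np.array([np.cos(a),np.sin(a)])*r+np.array([-np.sin(a),np.cos(a)])*.004
    print(th,P.round(4),row(G_tip(*P),frame(-5),cur))
```

```text
t 39.65 G [0.5859 0.1533 0.1423] F [-0.85 -0.21 -0.62] T [-0.01  0.05  0.02] w 0.004 tilt 0.1 q [0.07 0.43 1.53 0.   1.18 1.73]
40 [0.0495 0.0468] [[0.0006, 0.0, -0.0004], [-0.0, -0.1, 0.0]]
35 [0.0534 0.0423] [[0.0051, 0.0, -0.0042], [-0.0, -0.1, 0.0]]
30 [0.0569 0.0375] [[0.0099, 0.0, -0.0077], [-0.0, -0.1, 0.0]]
25 [0.0599 0.0324] [[0.0151, 0.0, -0.0107], [-0.0, -0.1, 0.0]]
20 [0.0625 0.027 ] [[0.0204, 0.0, -0.0133], [-0.0, -0.1, 0.0]]
15 [0.0646 0.0215] [[0.026, 0.0, -0.0154], [-0.0, -0.1, 0.0]]
10 [0.0663 0.0157] [[0.0317, 0.0, -0.017], [-0.0, -0.1, 0.0]]
5 [0.0674 0.0099] [[0.0375, 0.0, -0.0181], [-0.0, -0.1, 0.0]]
0 [0.068 0.004] [[0.0434, 0.0, -0.0187], [-0.0, -0.1, 0.0]]
```

View pics/a20.png

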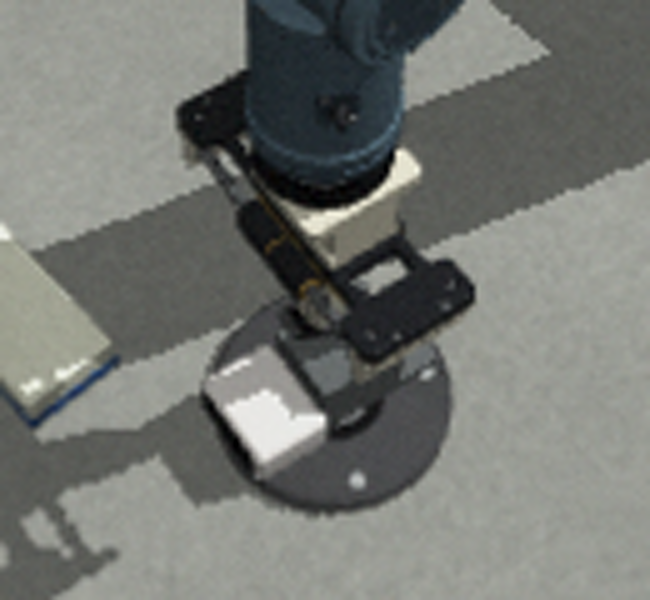

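>>> move_arm(
  series=[
    [[0.0051,0,-0.0042],[0,0,0]],
    [[0.0099,0,-0.0077],[0,0,0]],
    [[0.0151,0,-0.0107],[0,0,0]],
    [[0.0204,0,-0.0133],[0,0,0]],
    [[0.026,0,-0.0154],[0,0,0]],
    [[0.0317,0,-0.017],[0,0,0]],
    [[0.0346,0,-0.0176],[0,0,0]],
    [[0.0375,0,-0.0181],[0,0,0]],
    [[0.039,0,-0.0185],[0,0,0]],
    [[0.04,0,-0.0185],[0,0,0]],
  ],
)

```text
t: 40.95
tool_pos: [0.6036, 0.1516, 0.2692]
tcp_rot: [0.707, -0.031, -0.706, -0.031]
force: [3.8, 0.2, 4.5]
width: 0.009
```

Run:
```python
from h import *
rep()
S=manip.get_image("scene")
cv2.imwrite("pics/a21.png",cv2.resize(S["color"][170:290,270:400],None,fx=5,fy=5,interpolation=cv2.INTER_CUBIC))
print(row(G_tip(.068,.004),frame(-5)))
```

```text
t 40.95 G [0.6037 0.1516 0.1022] F [3.85 0.16 4.5 ] T [-0.01 -0.62  0.03] w 0.009 tilt 0.1 q [ 0.07  0.5   1.53 -0.    1.12  1.73]
[[0.0031, -0.0001, -0.0006], [-0.0, -0.1, 0.0]]
```

View pics/a21.png

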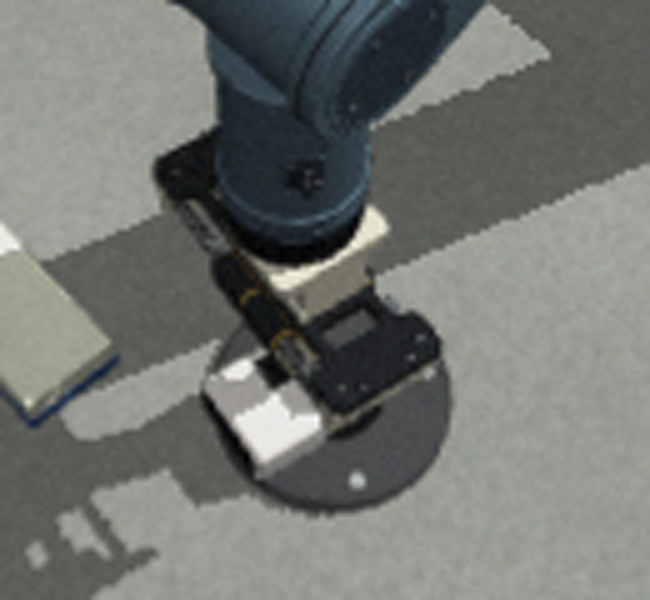

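>>> move_arm(
  series=[
    [[0.0005,0,0.0],[0,0,0]],
    [[0.001,0,0.0],[0,0,0]],
    [[0.0015,0,0],[0,0,0]],
    [[0.002,0,0],[0,0,0]],
    [[0.0025,0,0],[0,0,0]],
    [[0.003,0,0],[0,0,0]],
    [[0.0033,0,0],[0,0,0]],
    [[0.0036,0,0],[0,0,0]],
    [[0.0036,0,0],[0,0,0]],
    [[0.0036,0,0],[0,0,0]],
  ],
)

```text
t: 42.25
tool_pos: [0.6033, 0.1517, 0.2663]
tcp_rot: [0.707, -0.031, -0.706, -0.031]
force: [2.9, -0.2, 9.1]
width: 0.005
```

```bash
python3 -c "
from h import *
rep()"
```

```text
t 42.25 G [0.6035 0.1517 0.0993] F [ 2.94 -0.25  9.11] T [-0.1  -0.42 -0.04] w 0.005 tilt 0.0 q [ 0.07  0.5   1.53 -0.    1.11  1.73]
```

>>> move_arm(
  series=[
    [[0.0003,0,0],[0,0,0]],
    [[0.0006,0,0],[0,0,0]],
    [[0.0009,0,0],[0,0,0]],
    [[0.0012,0,0],[0,0,0]],
    [[0.0012,0,0],[0,0,0]],
    [[0.0012,0,0],[0,0,0]],
    [[0.0012,0,0],[0,0,0]],
    [[0.0012,0,0],[0,0,0]],
    [[0.0012,0,0],[0,0,0]],
    [[0.0012,0,0],[0,0,0]],
  ],
)

```text
t: 43.5
tool_pos: [0.6032, 0.1517, 0.2661]
tcp_rot: [0.707, -0.031, -0.706, -0.031]
force: [1.2, -1.2, 15.6]
width: 0.004
```

```bash
python3 -c "
from h import *
rep()"
```

```text
t 43.5 G [0.6035 0.1517 0.0991] F [ 1.19 -1.2  15.61] T [-0.13 -0.01 -0.01] w 0.004 tilt 0.1 q [ 0.07  0.5   1.53 -0.    1.11  1.73]
```

The force climbs to 15.6 N with only 0.2 mm of travel, so the handle is on its stop. I'll retract and look.

>>> move_arm(
  series=[
    [[-0.003,0,0],[0,0,0]],
    [[-0.01,0,0],[0,0,0]],
    [[-0.03,0,0],[0,0,0]],
    [[-0.06,0,0],[0,0,0]],
    [[-0.09,0,0.02],[0,0,0]],
    [[-0.12,0,0.06],[0,0,0]],
    [[-0.14,0,0.11],[0,0,0]],
    [[-0.15,0,0.16],[0,0,0]],
    [[-0.15,0,0.2],[0,0,0]],
    [[-0.15,0,0.22],[0,0,0]],
  ],
)

```text
t: 44.75
tool_pos: [0.3818, 0.1711, 0.4138]
tcp_rot: [-0.706, 0.031, 0.707, 0.031]
force: [0.6, 0.5, 0.3]
width: 0.007
```

Run:
```python
from h import *
rep()
S=manip.get_image("scene");T=manip.get_image("top")
B=cv2.resize(S["color"][200:290,290:380],None,fx=4.4,fy=5,interpolation=cv2.INTER_CUBIC)
A=cv2.resize(T["color"][150:240,225:315],None,fx=4.4,fy=5,interpolation=cv2.INTER_CUBIC)
cv2.imwrite("pics/a22.png",np.hstack([A,B]))
for th in (0,5,10):
    a=np.radians(th);X=H2+.082*(U*np.cos(a)+Z*np.sin(a));Y=[H2+.028*U+.08*U+Z*-.03]
    print(th,((proj(S,X)[0]-[290,200]+.5)*[4.4,5]+[396,0]).round(),((proj(T,X)[0]-[225,150]+.5)*[4.4,5]).round())
```

```text
t 44.75 G [0.3814 0.171  0.2468] F [0.62 0.52 0.27] T [0.03 0.   0.03] w 0.007 tilt 0.1 q [0.15 0.01 1.81 0.   1.33 1.81]
0 [539. 231.] [205. 119.]
5 [540. 226.] [204. 118.]
10 [541. 220.] [203. 118.]
```

View pics/a22.png

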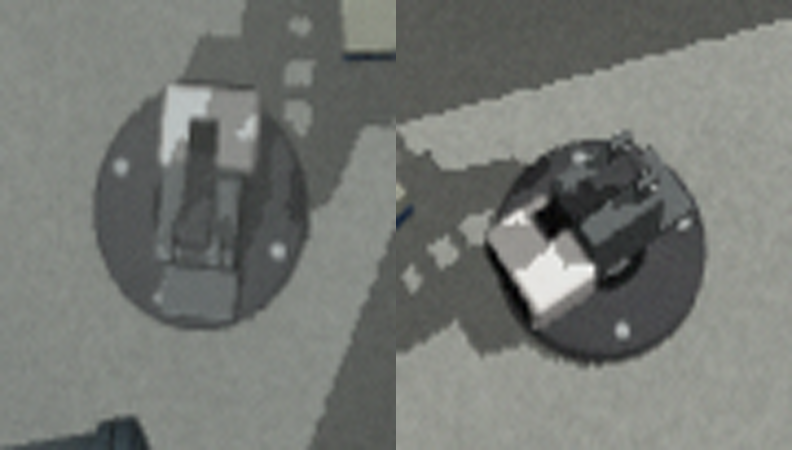

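```bash
python3 -c "
from h import *
print(manip.finish_job()); rep()"
```

```text
the job is handed in; nothing more can be done
None
the job is handed in; nothing more can be done
```

The head is on the ball mount with its handle pressed down to the stop. I handed the job in at about 45 s, with the arm well clear. It reports no verdict, so what follows is what I checked.

**What I did**
- **Raising the handle:** I pinched its grip and followed the arc in three bites to about 112–115°. This slid the head about 5 mm on the bench, so I measured its position again before gripping the block.
- **Seating the head:** I took the ball's place from both camera views, about 8 mm off the disc centre. I lowered the head in small steps; the ball entered without touching the flat top. Sideways force stayed under 3 N where I read it, between steps. Contact came with the underside at 12.0 mm, the disc's height, as the carried weight went off the wrist.
- **Locking:** I pushed the handle round its arc and down with closed fingers until the force reached 15.6 N with only 0.2 mm more travel. The fingertips stopped at 80.1 mm; a level handle puts its top at 80 mm.

**Last checks:** The final pictures show the head flat on the disc and the handle lying over the nose. From the pictures alone the handle reads 0–5°; that it is fully down rests on the force and height readings.

**What went wrong**
- **First move:** I gave it in millimetres instead of metres. It was clipped and ran 14 % past the target, without touching anything.
- **Pull on the handle:** Partway through raising it, the wrist read 8.3 N downward, close to the head's weight. The head may have been lifted a millimetre or two before I corrected the arc.

I did not touch the other stock or the green and yellow look-alikes.

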